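# Fill the round tin with pipe plugs

## Task

Five pipe plugs are lying loosely in the round tin, so spread about that no more will go in; shift them and add the two matching plugs from the worktop, so that all seven stand upright on the tin's floor, one in the middle and six round it, and let go. Ease them in by feel and force nothing: the tin is thin and dents if a plug is rammed or pressed hard against it (above about 80 N). Leave the other things on the worktop where they are, among them the larger plug of the same shape, which does not belong in this tin.

Things in the scene. Friction and masses are not known exactly. Their poses are not given: they have to be found in the camera images.
- tin: round open bare-metal tin, fixed: inside diameter 183, outside 190, flat floor 4 thick, rim 34 above the worktop (sizes in mm). Origin at the centre of its underside, z up. Holds exactly seven plugs, with 1.5 to spare between middle plug, outer plug and wall. Slippery (friction 0.3). Easily dented: a held plug set down at 40 mm/s, or run against the wall at 80 mm/s, strikes with some 50 N.
- plug1_mid (a point): grey plastic pipe plug: round body 60 in diameter and 26 high with a foot bevelled by 2 over the lowest 3, and in the middle on top a round upright grip 22 in diameter that reaches from 26 to 62 above its underside; about 0.12 kg. The point is on its axis, half-way up (31 above its underside); z along the axis. At the start it stands in the tin (then 35 above the worktop), out of its proper place.
- plug2_mid (a point): grey plastic pipe plug: round body 60 in diameter and 26 high with a foot bevelled by 2 over the lowest 3, and in the middle on top a round upright grip 22 in diameter that reaches from 26 to 62 above its underside; about 0.12 kg. The point is on its axis, half-way up (31 above its underside); z along the axis. At the start it stands in the tin (then 35 above the worktop), out of its proper place.
- plug3_mid (a point): grey plastic pipe plug: round body 60 in diameter and 26 high with a foot bevelled by 2 over the lowest 3, and in the middle on top a round upright grip 22 in diameter that reaches from 26 to 62 above its underside; about 0.12 kg. The point is on its axis, half-way up (31 above its underside); z along the axis. At the start it stands in the tin (then 35 above the worktop), out of its proper place.
- plug4_mid (a point): grey plastic pipe plug: round body 60 in diameter and 26 high with a foot bevelled by 2 over the lowest 3, and in the middle on top a round upright grip 22 in diameter that reaches from 26 to 62 above its underside; about 0.12 kg. The point is on its axis, half-way up (31 above its underside); z along the axis. At the start it stands in the tin (then 35 above the worktop), out of its proper place.
- plug5_mid (a point): grey plastic pipe plug: round body 60 in diameter and 26 high with a foot bevelled by 2 over the lowest 3, and in the middle on top a round upright grip 22 in diameter that reaches from 26 to 62 above its underside; about 0.12 kg. The point is on its axis, half-way up (31 above its underside); z along the axis. At the start it stands in the tin (then 35 above the worktop), out of its proper place.
- plug6_mid (a point): grey plastic pipe plug: round body 60 in diameter and 26 high with a foot bevelled by 2 over the lowest 3, and in the middle on top a round upright grip 22 in diameter that reaches from 26 to 62 above its underside; about 0.12 kg. The point is on its axis, half-way up (31 above its underside); z along the axis. At the start it stands on the worktop.
- plug7_mid (a point): grey plastic pipe plug: round body 60 in diameter and 26 high with a foot bevelled by 2 over the lowest 3, and in the middle on top a round upright grip 22 in diameter that reaches from 26 to 62 above its underside; about 0.12 kg. The point is on its axis, half-way up (31 above its underside); z along the axis. At the start it stands on the worktop.
- bigplug_mid (a point): larger plug of the same shape and colour, body 78 in diameter: not for this tin, leave it. Point on its axis, 31 above its underside.
- coupling: white pipe sleeve standing on end on the worktop, 66 in diameter, 50 high: leave it. Origin at the centre of its underside.
- cartridge: sealant cartridge lying on its side, 48 in diameter, 200 long along its y: leave it. Origin under its middle.
- tape: yellow tape measure, 70 x 70 x 35: leave it. Origin under its middle.
Not all that is in view belongs to the job. What is shaped like the part that bears plug6_mid but blue or purple is not meant.

How it is judged:
At the end, for the whole second after the job is handed in: All seven plugs stand on the tin's floor: each within 66 mm of the tin's axis, its mid-point 33 to 37.5 mm above the underside of the tin (35 when seated), upright within 0.06 rad and at rest (z of plug1_mid in the frame of tin between 0.033 and 0.0375 m and horizontal distance between each of plug1_mid, plug2_mid, plug3_mid, plug4_mid, plug5_mid, plug6_mid, plug7_mid and tin below 0.066 m and angle between each of plug1_mid, plug2_mid, plug3_mid, plug4_mid, plug5_mid, plug6_mid, plug7_mid's own z axis and vertical below 0.06 rad and linear speed of each of plug1, plug2, plug3, plug4, plug5, plug6, plug7 below 0.01 m/s and z of plug2_mid in the frame of tin between 0.033 and 0.0375 m and z of plug3_mid in the frame of tin between 0.033 and 0.0375 m and z of plug4_mid in the frame of tin between 0.033 and 0.0375 m and z of plug5_mid in the frame of tin between 0.033 and 0.0375 m and z of plug6_mid in the frame of tin between 0.033 and 0.0375 m and z of plug7_mid in the frame of tin between 0.033 and 0.0375 m); the robot touches nothing.
It fails at once if another thing on the worktop is moved by more than 30 mm, or the larger plug is tipped (distance of any of bigplug_mid, coupling, cartridge, tape from where it was at the start of the episode above 0.03 m or angle between bigplug_mid's own z axis and vertical above 0.4 rad).
It fails at once if a plug presses on the tin with more than 80 N (contact force between any of plug1, plug2, plug3, plug4, plug5, plug6, plug7 and tin above 80 N).
It also fails if it takes over 72 s, if anything falls off the work surface, if the arm or the gripper's body presses on something with over 40 N, if the wrist force passes 120 N, or if a joint passes its speed limit or range.

## Robot

A 7-joint arm with a two-finger parallel gripper is mounted at the origin on the work surface. World frame = base frame: x ahead of the robot, y to its left, z up, the work surface at z = 0. Lengths are in m, angles in rad, forces in N, time in s.
With the tool pointing down it reaches from about 0.425 to 0.875 m from the base axis. Payload 4.7 kg.
Tool frame: the origin (TCP) lies on the centre line of the jaws, within the pads' length; the fingertips stand 22 mm ahead of it and the grasp point (between the pads) lies 3 mm ahead of it; z points along the fingers, y is the direction in which the jaws open and shut (so a half turn about z gives the same grasp; the last joint's range is limited). The gripper opens to 85 mm and grips with 20 to 120 N. Pads are 22 mm wide; open, the fingers measure 114 mm over their backs; the gripper's body (76 mm by 85 mm) begins 54 mm behind the grasp point. The pads swing forward as they close: fully open they stand 13 mm farther back than shut.
Start: joints at [1.344, 0.321, -0.07, 1.45, 0.023, 1.371, -0.057], TCP at [0.155, -0.631, 0.253] pointing down, gripper open.
Joint ranges: [-2.86, 2.86], [-0.3, 2.09], [-1.38, 1.24], [0.06, 2.45], [-1.56, 4.7], [0.09, 2.05], [-2.69, 2.69]. Speed limits (rad/s): [2.57, 2.57, 3.14, 3.14, 3.14, 3.14, 3.14].

## Interface

Orientations are given as a unit quaternion [x, y, z, w].
In Python, from workcell import env gives the robot as it stands.
- The arm moves only by the tool drive_tool, never from a script. Its argument "increments" is a list of rows, each a list of 7 numbers: the gripper command: -1 is fully open, 1 is shut, values between are in proportion, then the shift along the tool's x, y, z normalised to -1 to 1, where 1 is 250 mm, then the turn, a rotation vector about the tool's x, y, z normalised to -1 to 1, where 1 is 0.5 rad. A call has 1 to 10 rows; each row is the pose to reach, as a shift and turn from the pose measured when the call began, along the tool's axes at that moment; what a row does not reach only later rows make up. A row lasts 1/8 s, in which the tool goes at most 62.5 mm and 10.7 degrees, less where a joint would pass 70% of its speed; a pose out of reach is approached as far as the arm can. A call with a number of a shift or a turn outside -1 to 1 is refused whole. A call with a gripper value outside its range is refused whole. The fingers move at their own pace and stop on an object; "force" is the grip in N (left out, the last holds). Time passes only in rows, so rows that repeat a pose let the fingers close. It gives the time, the measured TCP pose, the force and the opening at its end, in the units of the state.
- env.get_obs(): the state, without advancing time (a new reading comes with each control period).
- env.camera(name): name is "scene" or "side" or "wrist"; returns the picture (480x640x3 uint8, red, green, blue); there is no depth.
- env.camera_params(name): a dict with "fx", "fy", "cx", "cy" (pixels), "extrinsics" (4x4, takes a point from camera to world coordinates); the wrist camera has in their place "T_tool_cam" (4x4, takes a point from camera to tool coordinates, whose origin is the TCP and whose axes are the flange's). Camera axes: x right, y down, z forward; pixel columns grow to the right and rows downward; lengths in m; the calibration is good to about 2 mm. The wrist camera is an equidistant fisheye: a pixel r from the principal point sees the ray r / f radians off the axis. A picture is of the moment at which its call begins: read the wrist's pose just before it. camera_params takes no time and is no camera call.
- env.sign_off(): hands the job in, once; it reports no verdict.
The state is a dict: "clock": time; "joint_positions": joint angles; "joint_velocities": joint speeds; "effort": joint torques, N m; "tcp_pos": TCP position; "ee_rot": TCP orientation; "ft_force": force on the tool from outside, world axes, zero at the start; "torque": the same for the moment, N m; "opening": finger opening in m.
Only numpy, scipy, OpenCV 4.12 (cv2) and the standard library are available. Lean on these libraries where they do the work, as an engineer would, in place of code of your own. Each camera call takes 0.05 s, during which the arm holds its last target.

## Working session

There is one attempt and no reset: what is moved stays moved. The work goes in short steps, Python scripts to look and compute and a tool call to move; the robot and the scene stay as the last step left them, time stands still between calls to the robot, and variables do not carry over. Pictures are saved under pics/ and viewed, and the job is handed in when it is done.

Besides the shell and the picture viewer there is one more tool, called after ">>>" in YAML: its name, and indented under it one key for each argument. drive_tool: Moves the arm, as the interface text tells. Scaled input: -1 to 1 covers 250 mm each way for a shift and 0.5 rad each way for a turn. Its arguments: {"type":"object","properties":{"increments":{"type":"array"},"force":{"type":"number"}},"required":["increments"]}

```bash
mkdir -p pics
python3 - <<'E'
from workcell import env
import cv2,numpy as np
o=env.get_obs()
for k in o: print(k,np.round(o[k],4))
for n in ["scene","side","wrist"]:
    p=env.camera_params(n); print(n,{k:np.round(v,4).tolist() for k,v in p.items() if k!='x'} )
    cv2.imwrite(f"pics/{n}0.png",env.camera(n)[:,:,::-1])
E
```

```text
clock 0.0
joint_positions [ 1.3441  0.3218 -0.0701  1.4517  0.0226  1.3708 -0.0569]
joint_velocities [ 0.001   0.0008 -0.0011 -0.0006 -0.0002  0.0004 -0.0008]
effort [ 5.00000e-04 -4.93577e+01 -3.82000e-01 -3.14336e+01  1.31000e-02
  1.15000e-02 -0.00000e+00]
tcp_pos [ 0.1548 -0.6308  0.2523]
ee_rot [ 9.928e-01  1.201e-01 -2.000e-04 -9.000e-04]
ft_force [-0.7738  0.0984  0.6395]
torque [ 0.0173 -0.0036  0.0022]
opening 0.0855
scene {'fx': 603.1366, 'fy': 603.1366, 'cx': 322.2839, 'cy': 235.2193, 'extrinsics': [[-0.7254, 0.5692, -0.387, 1.074], [0.6882, 0.609, -0.3943, 0.5765], [0.0113, -0.5524, -0.8335, 1.2035], [0.0, 0.0, 0.0, 1.0]]}
side {'fx': 443.2187, 'fy': 443.2187, 'cx': 317.7197, 'cy': 244.5468, 'extrinsics': [[-0.9512, -0.231, 0.2047, 0.3593], [-0.3084, 0.6853, -0.6597, 0.7231], [0.0121, -0.6906, -0.7231, 0.8098], [0.0, 0.0, 0.0, 1.0]]}
wrist {'fx': 371.6483, 'fy': 371.6483, 'cx': 313.544, 'cy': 240.8178, 'T_tool_cam': [[0.0014, -0.95, -0.3122, 0.0792], [1.0, 0.001, 0.0012, -0.0003], [-0.0008, -0.3122, 0.95, -0.1199], [0.0, 0.0, 0.0, 1.0]]}
```

View pics/scene0.png

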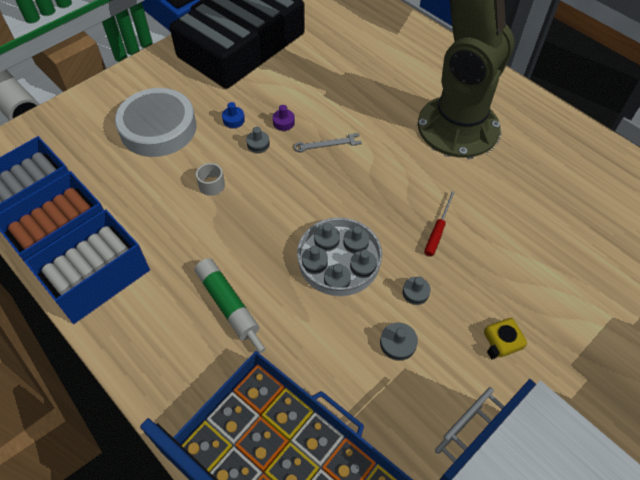

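View pics/side0.png

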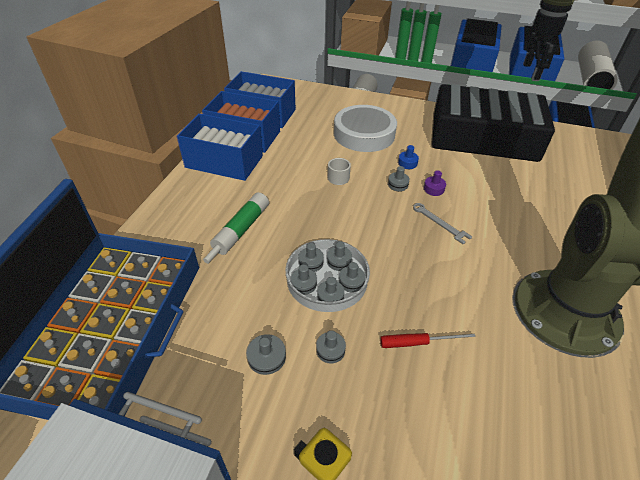

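View pics/wrist0.png

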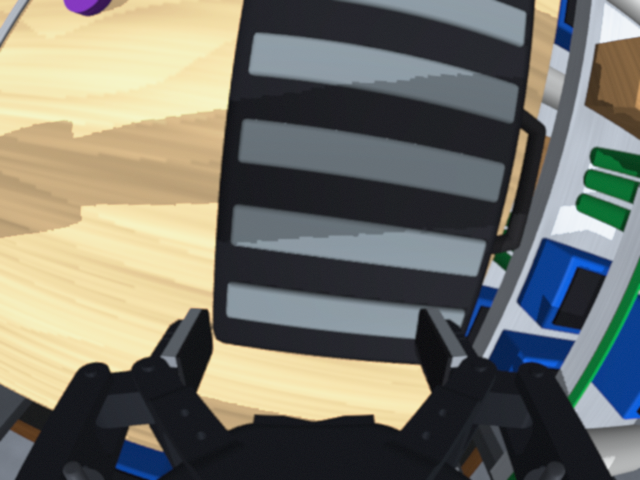

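Candidates for the loose plugs, by scene pixel:
- grey (258,140): wanted
- grey (417,290): wanted
- grey larger (398,341): the big plug, leave
- blue (233,115): decoy
- purple (284,118): decoy

The tin is at (340,257) with five plugs in it. I'll take close crops to check this choice.

Run:
```python
import cv2,numpy as np
a=cv2.imread('pics/scene0.png');b=cv2.imread('pics/side0.png')
r=lambda im,x,y,w,h,s:cv2.resize(im[y:y+h,x:x+w],None,fx=s,fy=s,interpolation=cv2.INTER_CUBIC)
A=r(a,290,210,100,90,4);B=r(b,280,230,100,90,4);C=r(a,220,95,100,60,4);D=r(a,370,270,100,60+30,4)
D=D[:240]
cv2.imwrite('pics/crop0.png',np.vstack([np.hstack([A,B]),np.hstack([C,D])]))
```

```text
(no output)
```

View pics/crop0.png

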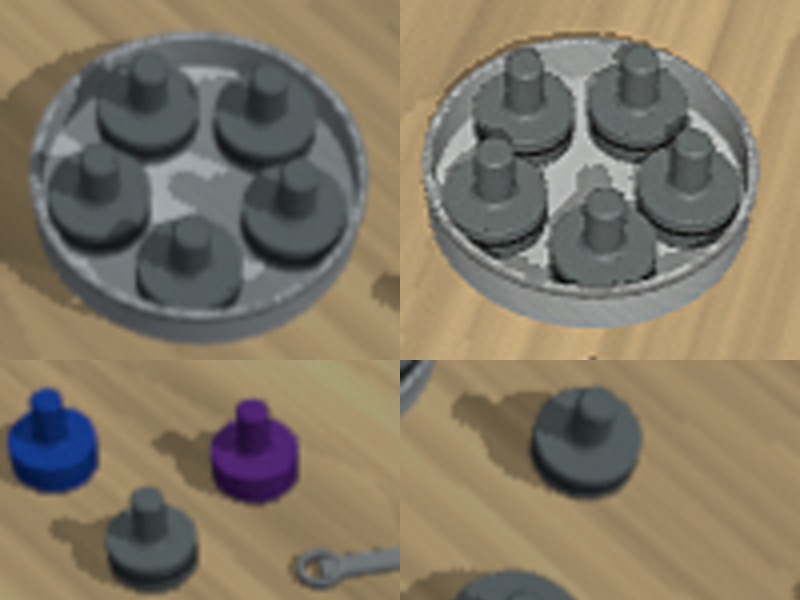

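```bash
cat > h.py <<'E'
from workcell import env
import cv2,numpy as np
from scipy.spatial.transform import Rotation as R
P={n:env.camera_params(n) for n in("scene","side","wrist")}
def onplane(n,uv,z):
    p=P[n];E=np.array(p['extrinsics']);uv=np.atleast_2d(uv)
    d=np.c_[(uv[:,0]-p['cx'])/p['fx'],(uv[:,1]-p['cy'])/p['fy'],np.ones(len(uv))]@E[:3,:3].T
    return E[:3,3]+d*((z-E[2,3])/d[:,2])[:,None]
def wplane(o,uv,z):
    p=P['wrist'];T=np.eye(4);T[:3,:3]=R.from_quat(o['ee_rot']).as_matrix();T[:3,3]=o['tcp_pos']
    E=T@np.array(p['T_tool_cam']);uv=np.atleast_2d(uv)
    d=(uv-[p['cx'],p['cy']])/p['fx'];r=np.linalg.norm(d,axis=1,keepdims=True)
    c=np.hstack([d/np.maximum(r,1e-9)*np.sin(r),np.cos(r)])@E[:3,:3].T
    return E[:3,3]+c*((z-E[2,3])/c[:,2])[:,None]
def wproj(o,X):
    p=P['wrist'];T=np.eye(4);T[:3,:3]=R.from_quat(o['ee_rot']).as_matrix();T[:3,3]=o['tcp_pos']
    E=np.linalg.inv(T@np.array(p['T_tool_cam']));c=np.atleast_2d(X)@E[:3,:3].T+E[:3,3]
    s=np.linalg.norm(c[:,:2],axis=1);th=np.arctan2(s,c[:,2])
    return np.array([p['cx'],p['cy']])+c[:,:2]/s[:,None]*th[:,None]*p['fx']
def totool(o,d): return R.from_quat(o['ee_rot']).inv().apply(d)
E
python3 - <<'E'
from h import *
sc=[(327.2,227),(357,230.5),(315,250),(364.3,255),(338.3,267.5)]
sd=[(339.5,243.7),(310.8,244.2),(353,265),(303,267),(330.8,280.5)]
A=onplane('scene',sc,.066);B=onplane('side',sd,.066)
print(A.round(4));print(B.round(4))
print(onplane('scene',[(257,132),(419.5,281)],.062).round(4))
print(onplane('side',[(398.5,171),(330,331)],.062).round(4))
print('big,coup,tape,cart',onplane('scene',[(401,330)],.062).round(3),onplane('scene',[(210,172)],.05).round(3),onplane('scene',[(506,335)],.035).round(3),onplane('scene',[(207,265),(255,340)],.024).round(3))
# tin rim ellipse from scene crop points (crop px/4+offset)
for n,off,pts in [('scene',(290,210),[(205,35),(60,95),(367,170),(345,250),(33,170),(50,225),(200,312),(290,60),(110,50),(110,290),(290,292)]),('side',(180,230),[(590,38),(425,150),(757,170),(735,240),(440,220),(600,294),(480,70),(700,75),(520,280),(670,285)])]:
    q=np.array(pts)/4+off
    X=onplane(n,q,.034)[:,:2]
    M=np.c_[2*X,np.ones(len(X))];s=np.linalg.lstsq(M,(X**2).sum(1),rcond=None)[0]
    print(n,s[:2],np.sqrt(s[2]+s[:2]@s[:2]),np.linalg.norm(X-s[:2],axis=1).round(3))
E
```

```text
[[0.5221 0.0298 0.066 ]
 [0.4792 0.0831 0.066 ]
 [0.5849 0.056  0.066 ]
 [0.514  0.1402 0.066 ]
 [0.5785 0.1238 0.066 ]]
[[0.5226 0.0256 0.066 ]
 [0.5854 0.0485 0.066 ]
 [0.476  0.0792 0.066 ]
 [0.5795 0.1202 0.066 ]
 [0.5101 0.1373 0.066 ]]
[[ 0.448  -0.3071  0.062 ]
 [ 0.472   0.2667  0.062 ]]
[[ 0.4452 -0.3003  0.062 ]
 [ 0.4755  0.2568  0.062 ]]
big,coup,tape,cart [[0.587 0.317 0.062]] [[ 0.612 -0.293  0.05 ]] [[0.422 0.47  0.035]] [[ 0.773 -0.101  0.024]
 [ 0.811  0.114  0.024]]
scene [0.5330485  0.08437833] 0.09451557120177875 [0.093 0.095 0.095 0.096 0.095 0.093 0.093 0.093 0.097 0.095 0.094]
side [0.53208206 0.08418004] 0.09592758336164155 [0.097 0.096 0.095 0.097 0.096 0.095 0.096 0.094 0.095 0.098]
```

>>> drive_tool:
  increments:
    - [-1, 0.68, -0.76, 0, 0, 0, 0]
    - [-1, 0.68, -0.76, 0, 0, 0, 0]
    - [-1, 0.68, -0.76, 0, 0, 0, 0]
    - [-1, 0.68, -0.76, 0, 0, 0, 0]
    - [-1, 0.68, -0.76, 0, 0, 0, 0]

```text
clock: 0.78
tcp_pos: [0.2777, -0.4016, 0.2529]
ee_rot: [0.992, 0.124, 0.0, -0.001]
ft_force: [-1.1, -0.4, 0.6]
opening: 0.0856
```

>>> drive_tool:
  increments:
    - [-1, 0.68, -0.76, 0, 0, 0, 0]
    - [-1, 0.68, -0.76, 0, 0, 0, -0.5]
    - [-1, 0.68, -0.76, 0, 0, 0, -0.8]
    - [-1, 0.68, -0.76, 0, 0, 0, -0.8]
    - [-1, 0.68, -0.76, 0.1, 0, 0, -0.8]

```text
clock: 1.4
tcp_pos: [0.3988, -0.1726, 0.2301]
ee_rot: [0.947, 0.322, 0.002, 0.001]
ft_force: [-1.0, -0.4, -0.5]
opening: 0.0854
```

Run:
```python
from h import *
o=env.get_obs();print(o['tcp_pos'],np.degrees(R.from_quat(o['ee_rot']).as_matrix()[:2,1]@[1,0]),totool(o,np.array([.5065,.0416,.2])-o['tcp_pos'])/.25, R.from_quat(o['ee_rot']).as_matrix().round(3))
```

```text
[ 0.39879284 -0.17261005  0.23008655] 34.92716384891172 [ 0.86343732 -0.41697483  0.12198199] [[ 0.793  0.61   0.005]
 [ 0.61  -0.793 -0.   ]
 [ 0.003  0.003 -1.   ]]
```

>>> drive_tool:
  increments:
    - [-1, 0.86, -0.42, 0.12, 0, 0, -0.37]
    - [-1, 0.86, -0.42, 0.12, 0, 0, -0.75]
    - [-1, 0.86, -0.42, 0.12, 0, 0, -0.75]
    - [-1, 0.86, -0.42, 0.12, 0, 0, -0.75]
    - [-0.2, 0.86, -0.42, 0.12, 0, 0, -0.75]
    - [-0.2, 0.86, -0.42, 0.12, 0, 0, -0.75]

```text
clock: 2.15
tcp_pos: [0.5053, 0.0404, 0.2001]
ee_rot: [0.87, 0.492, 0.001, 0.001]
ft_force: [-0.2, -0.9, 0.3]
opening: 0.0521
```

Run:
```python
from h import *
import pickle
o=env.get_obs();im=env.camera('wrist');pickle.dump(o,open('o1.pkl','wb'));print(o['tcp_pos'],o['ee_rot'],o['opening'],np.linalg.norm(o['joint_velocities']))
cv2.imwrite('pics/w1.png',im[:,:,::-1])
```

```text
[0.50527407 0.04041577 0.20006172] [0.87036749 0.49239939 0.00137115 0.00117857] 0.0521328243358157 0.03607014455607917
```

View pics/w1.png

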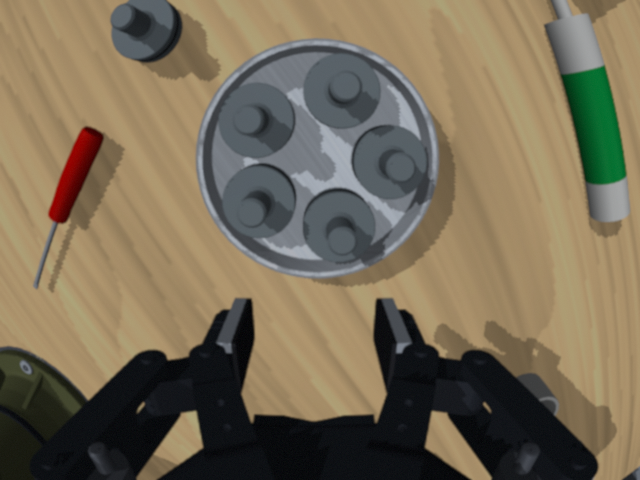

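The wrist view shows the tin centred at (318,158), with the five grips at (345,87), (251,120), (399,166), (254,210) and (342,237). The jaws are clear of the tin. Next I'll measure these more finely.

```bash
cat >> h.py <<'E'
def grips(o,im,z=.066,guess=None,g=None):
    # refine grip tops near guesses (world xy) via Hough in a 4x patch
    g=cv2.cvtColor(im,cv2.COLOR_RGB2GRAY);out=[]
    for q in guess:
        X=np.array([q[0],q[1],z]);u=wproj(o,X)[0];v=wproj(o,X+[.011,0,0])[0];r=np.linalg.norm(v-u)
        x0,y0=(u-26).astype(int);x0=max(x0,0);y0=max(y0,0)
        p=cv2.resize(g[y0:y0+53,x0:x0+53],None,fx=4,fy=4,interpolation=cv2.INTER_CUBIC)
        c=cv2.HoughCircles(p,cv2.HOUGH_GRADIENT_ALT,1,8,param1=60,param2=.5,minRadius=int(r*4*.85),maxRadius=int(r*4*1.15))
        if c is None: out.append((np.nan,)*5);continue
        c=c[0]; k=c[np.argmin(np.hypot(*( (c[:,:2]+.5)/4-.5+[x0,y0]-u).T))]
        px=(k[:2]+.5)/4-.5+[x0,y0]; w=wplane(o,px,z)[0]
        out.append((px[0],px[1],k[2]/4/r,w[0],w[1]))
    return np.array(out)
def rim(o,pts,z=.034):
    X=wplane(o,pts,z)[:,:2];M=np.c_[2*X,np.ones(len(X))];s=np.linalg.lstsq(M,(X**2).sum(1),rcond=None)[0]
    return s[:2],np.sqrt(s[2]+s[:2]@s[:2]),np.linalg.norm(X-s[:2],axis=1)
E
python3 - <<'E'
from h import *
import pickle
o=pickle.load(open('o1.pkl','rb'));im=cv2.imread('pics/w1.png')[:,:,::-1].copy()
G=[wplane(o,u,.066)[0][:2] for u in [(345,87),(251,120),(399,166),(254,210),(342,237)]]
r=grips(o,im,.066,G);print(r.round(4))
# rim outer: wood/metal by saturation along rays
hsv=cv2.cvtColor(im,cv2.COLOR_RGB2HSV)
sat=cv2.GaussianBlur(hsv[:,:,1],(3,3),0)
m=((sat<50)).astype(np.uint8)
pts=[]
for a in np.arange(0,360,5):
    d=np.array([np.cos(np.radians(a)),np.sin(np.radians(a))])
    for k in np.arange(135,100,-.25):
        u=np.array([318,158])+d*k
        if m[int(round(u[1])),int(round(u[0]))]: pts.append(u);break
pts=np.array(pts)
for i in range(5):
    c,rr,res=rim(o,pts);k=np.abs(res-np.median(res))<.0015;pts=pts[k]
print(c,rr,len(pts),res.std())
v=im.copy()
for q in pts: cv2.circle(v,tuple(q.astype(int)),1,(255,0,0),-1)
for q in r:
    if q[0]==q[0]: cv2.circle(v,tuple(q[:2].round().astype(int)),int(15),(0,255,0),1)
cv2.imwrite('pics/w1d.png',cv2.resize(v[20:300,170:470],None,fx=2,fy=2)[:,:,::-1])
T=c
for q in r: e=q[3:]-T; print(np.hypot(*e).round(4),np.degrees(np.arctan2(e[1],e[0])).round(1))
E
```

```text
[[        nan         nan         nan         nan         nan]
 [        nan         nan         nan         nan         nan]
 [4.00125e+02 1.66125e+02 9.36300e-01 5.83000e-01 5.31000e-02]
 [2.50625e+02 2.11375e+02 9.06800e-01 4.76200e-01 7.90000e-02]
 [3.41125e+02 2.39625e+02 8.90600e-01 5.20600e-01 2.78000e-02]]
[0.53337233 0.08128215] 0.09672432461942648 72 0.0003085643605022058
nan nan
nan nan
0.057 -29.6
0.0572 -177.8
0.055 -103.4
```

View pics/w1d.png

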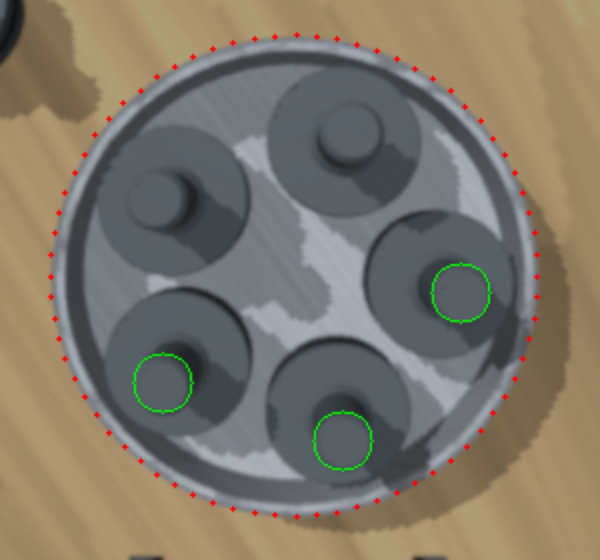

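Run:
```python
from h import *
import pickle
o=pickle.load(open('o1.pkl','rb'))
T=np.array([.5334,.0813])
for u in [(345,87),(249.3,119),(400,165),(252.3,210.5),(342,240)]:
    w=wplane(o,u,.066)[0];e=w[:2]-T;print(w.round(4),np.hypot(*e).round(4),np.degrees(np.arctan2(e[1],e[0])).round(1))
print(wplane(o,(127,16),.062))
print('c:',totool(o,np.array([.583,.0535,.10])-o['tcp_pos'])/.25)
M=R.from_quat(o['ee_rot']).as_matrix();print(np.degrees(np.arctan2(M[1,1],M[0,1])))
```

```text
[0.5769 0.1193 0.066 ] 0.0577 41.2
[0.5105 0.1342 0.066 ] 0.0576 113.5
[0.5833 0.0539 0.066 ] 0.0569 -28.8
[0.4776 0.0789 0.066 ] 0.0559 -177.6
[0.521  0.0272 0.066 ] 0.0555 -102.9
[[0.47406586 0.257878   0.062     ]]
c: [0.20451018 0.23816658 0.40131047]
-31.003195911945756
```

>>> drive_tool:
  increments:
    - [0, 0.205, 0.238, 0.2, 0, 0, 0]
    - [0, 0.205, 0.238, 0.38, 0, 0, 0]
    - [0, 0.205, 0.238, 0.4, 0, 0, 0]
    - [0, 0.205, 0.238, 0.4, 0, 0, 0]
    - [0, 0.205, 0.238, 0.48, 0, 0, 0]
    - [0, 0.205, 0.238, 0.55, 0, 0, 0]
    - [0, 0.205, 0.238, 0.556, 0, 0, 0]
    - [0.3, 0.205, 0.238, 0.556, 0, 0, 0]
    - [0.6, 0.205, 0.238, 0.556, 0, 0, 0]
    - [0.8, 0.205, 0.238, 0.556, 0, 0, 0]
  force: 30

```text
clock: 3.45
tcp_pos: [0.5836, 0.0529, 0.0621]
ee_rot: [0.871, 0.492, 0.002, 0.002]
ft_force: [-0.8, 0.5, 1.1]
opening: 0.021
```

```bash
cat >> h.py <<'E'
def snap(name,cam='wrist'):
    import pickle
    o=env.get_obs();im=env.camera(cam);pickle.dump(o,open('o_%s.pkl'%name,'wb'));cv2.imwrite('pics/%s.png'%name,im[:,:,::-1]);return o,im
def st(o):
    M=R.from_quat(o['ee_rot']).as_matrix()
    print('t',round(o['clock'],2),'tcp',np.round(o['tcp_pos'],4),'yaw',np.degrees(np.arctan2(M[1,1],M[0,1])).round(1),'tilt',M[:2,2].round(4),'F',np.round(o['ft_force'],1),'Ft',totool(o,o['ft_force']).round(1),'op',np.round(o['opening'],4))
T=np.array([.5334,.0813])
def go(o,xy,z): print('cmd',(totool(o,np.array([xy[0],xy[1],z])-o['tcp_pos'])/.25).round(4))
E
python3 - <<'E'
from h import *
o,im=snap('w2');st(o)
E
```

```text
t 3.45 tcp [0.5836 0.0529 0.0621] yaw -31.1 tilt [ 0.0048 -0.0011] F [-0.8  0.5  1.1] Ft [-0.  -1.  -1.1] op 0.021
```

View pics/w2.png

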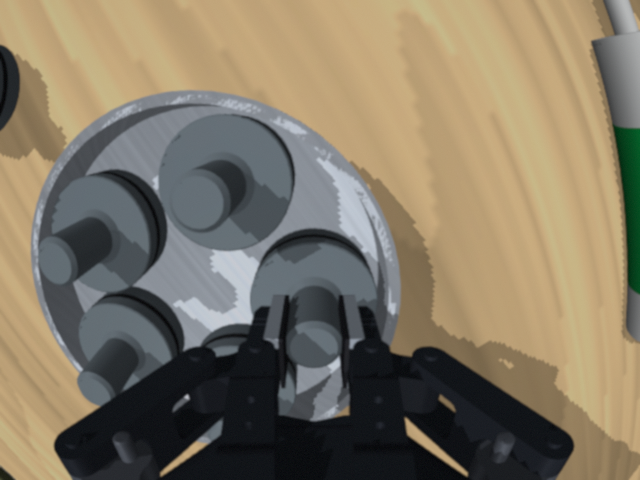

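>>> drive_tool:
  increments:
    - [0.8, 0, 0.004, 0, 0, 0, 0]
    - [0.8, 0, 0.008, 0, 0, 0, 0]
    - [0.8, 0, 0.012, 0, 0, 0, 0]

```text
clock: 3.88
tcp_pos: [0.5861, 0.0514, 0.0621]
ee_rot: [0.871, 0.492, 0.002, 0.002]
ft_force: [-0.5, 0.6, 0.2]
opening: 0.0209
```

Run:
```python
from h import *
import pickle
st(env.get_obs())
o=pickle.load(open('o_w2.pkl','rb'));print('pred grip',wplane(o,(315,343),.067))
```

```text
t 3.88 tcp [0.5861 0.0514 0.0621] yaw -31.1 tilt [ 0.0047 -0.001 ] F [-0.5  0.6  0.2] Ft [ 0.3 -0.8 -0.2] op 0.0209
pred grip [[0.58450146 0.0547952  0.067     ]]
```

>>> drive_tool:
  increments:
    - [0.8, 0, 0.003, 0, 0, 0, 0]
    - [0.8, 0, 0.006, 0, 0, 0, 0]

```text
clock: 4.12
tcp_pos: [0.5874, 0.0507, 0.0621]
ee_rot: [0.871, 0.492, 0.002, 0.001]
ft_force: [-1.6, 1.0, 1.2]
opening: 0.0209
```

>>> drive_tool:
  increments:
    - [0.8, 0, 0.003, 0, 0, 0, 0]
    - [0.8, 0, 0.006, 0, 0, 0, 0]

```text
clock: 4.38
tcp_pos: [0.5876, 0.0506, 0.062]
ee_rot: [0.871, 0.492, 0.001, 0.001]
ft_force: [-6.3, 3.1, 5.7]
opening: 0.0211
```

>>> drive_tool:
  increments:
    - [0.8, 0, -0.003, 0, 0, 0, 0]
    - [0.8, 0, -0.003, 0, 0, 0, 0]
    - [0.1, 0, -0.003, 0, 0, 0, 0]
    - [0.1, 0, -0.003, 0, 0, 0, 0]

```text
clock: 4.88
tcp_pos: [0.5872, 0.0507, 0.062]
ee_rot: [0.871, 0.492, 0.001, 0.001]
ft_force: [-0.5, -0.1, 0.6]
opening: 0.0385
```

>>> drive_tool:
  increments:
    - [0.1, 0, 0, 0, 0, 0, -0.35]
    - [0.1, 0, 0, 0, 0, 0, -0.7]
    - [0.1, 0, 0, 0, 0, 0, -1]
    - [0.1, 0, 0, 0, 0, 0, -1]

```text
clock: 5.38
tcp_pos: [0.5873, 0.0505, 0.0619]
ee_rot: [0.723, 0.691, 0.001, 0.001]
ft_force: [-0.7, 0.3, 0.0]
opening: 0.0383
```

>>> drive_tool:
  increments:
    - [0.1, 0, 0, 0, 0, 0, -0.35]
    - [0.1, 0, 0, 0, 0, 0, -0.7]
    - [0.1, 0, 0, 0, 0, 0, -1]
    - [0.1, 0, 0, 0, 0, 0, -1]

```text
clock: 5.88
tcp_pos: [0.5874, 0.0504, 0.0618]
ee_rot: [0.531, 0.847, 0.001, 0.001]
ft_force: [0.1, 0.4, -0.4]
opening: 0.0381
```

Run:
```python
from h import *
o,im=snap('w3');st(o);go(o,(.5871,.0510),.0615)
```

```text
t 5.88 tcp [0.5874 0.0504 0.0618] yaw 25.9 tilt [0.0024 0.0002] F [ 0.1  0.4 -0.4] Ft [0.3 0.2 0.4] op 0.0381
cmd [0.0027 0.0002 0.001 ]
```

View pics/w3.png

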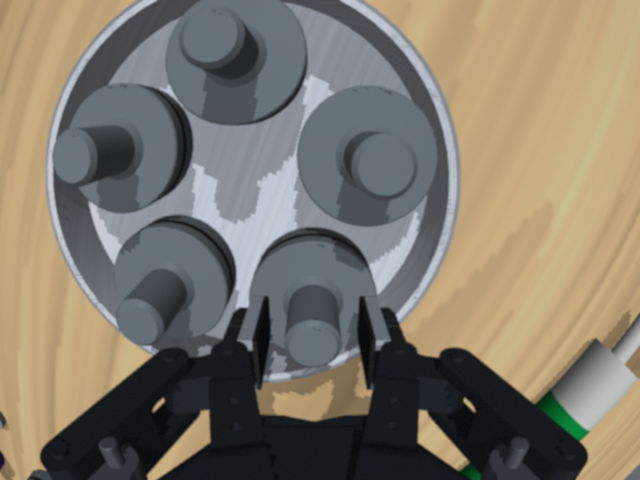

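>>> drive_tool:
  increments:
    - [0.5, 0.0025, -0.0015, 0, 0, 0, 0]
    - [0.8, 0.0025, -0.0015, 0, 0, 0, 0]
    - [0.8, 0.0025, -0.0015, 0, 0, 0, 0]

```text
clock: 6.3
tcp_pos: [0.5868, 0.0509, 0.0619]
ee_rot: [0.531, 0.847, 0.001, 0.001]
ft_force: [0.5, -0.6, 0.2]
opening: 0.0208
```

Run:
```python
from h import *
import pickle
o=pickle.load(open('o_w3.pkl','rb'));print('pred before',wplane(o,(313,341),.066))
o,im=snap('w4');st(o)
cv2.imwrite('pics/w4c.png',cv2.resize(im[:400,40:470],None,fx=1.5,fy=1.5)[:,:,::-1])
```

```text
pred before [[0.58490939 0.05306806 0.066     ]]
t 6.3 tcp [0.5868 0.0509 0.0619] yaw 25.8 tilt [ 0.0028 -0.0002] F [ 0.5 -0.6  0.2] Ft [-0.8  0.2 -0.2] op 0.0208
```

View pics/w4c.png

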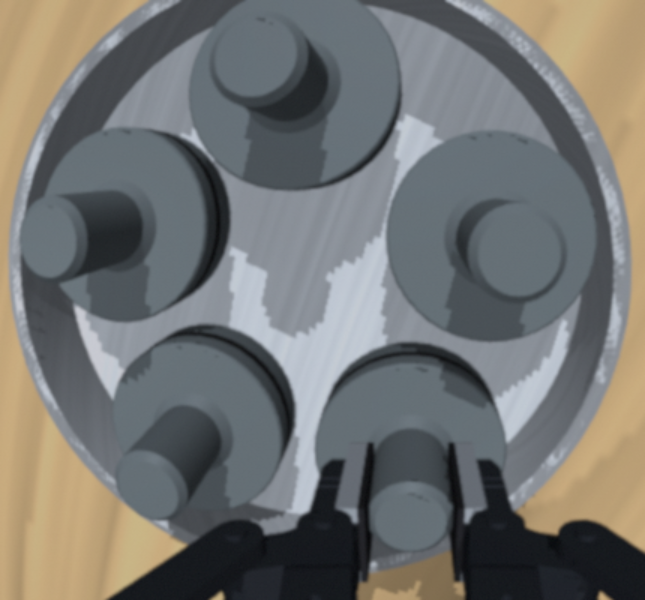

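Run:
```python
from h import *
o=env.get_obs();go(o,(.577,.1174),.0965);go(o,(.577,.1174),.0615)
print(wplane(o,(313.3,344.7),.066)[0]-o['tcp_pos'],totool(o,wplane(o,(313.3,344.7),.066)[0]-o['tcp_pos']))
```

```text
cmd [ 0.2566  0.0807 -0.1384]
cmd [0.2568 0.0804 0.0016]
[-0.00155799  0.00113795  0.00405967] [ 0.00169729 -0.0008976  -0.00406408]
```

>>> drive_tool:
  increments:
    - [0, 0, 0, 0, 0, 0, 0]
    - [0, 0, 0, -0.01, 0, 0, 0]
    - [0, 0, 0, -0.138, 0, 0, 0]
    - [0, 0.13, 0.04, -0.138, 0, 0, -0.1]
    - [0, 0.257, 0.08, -0.138, 0, 0, -0.15]
    - [0, 0.257, 0.08, -0.138, 0, 0, -0.15]
    - [0, 0.257, 0.08, -0.07, 0, 0, -0.15]
    - [0, 0.257, 0.08, 0, 0, 0, -0.15]
    - [0.3, 0.257, 0.08, 0.002, 0, 0, -0.15]
    - [0.8, 0.257, 0.08, 0.002, 0, 0, -0.15]

```text
clock: 7.6
tcp_pos: [0.5768, 0.117, 0.0609]
ee_rot: [0.5, 0.866, 0.001, 0.001]
ft_force: [-0.2, 0.1, -1.3]
opening: 0.021
```

Run:
```python
from h import *
o,im=snap('w5');st(o)
```

```text
t 7.6 tcp [0.5768 0.117  0.0609] yaw 30.1 tilt [0.0019 0.    ] F [-0.2  0.1 -1.3] Ft [ 0.2 -0.2  1.3] op 0.021
```

View pics/w5.png

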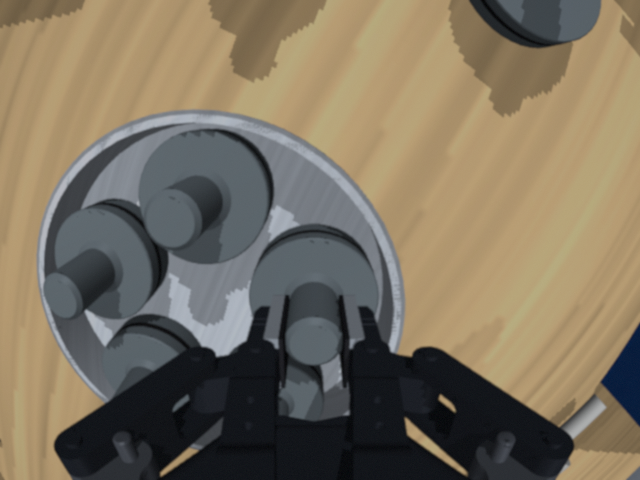

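>>> drive_tool:
  increments:
    - [0.8, -0.008, 0, 0, 0, 0, 0]
    - [0.8, -0.016, 0.004, 0, 0, 0, 0]
    - [0.8, -0.024, 0.006, 0, 0, 0, 0]
    - [0.8, -0.032, 0.008, 0, 0, 0, 0]
    - [0.8, -0.036, 0.01, 0, 0, 0, 0]
    - [0.8, -0.036, 0.012, 0, 0, 0, 0]

```text
clock: 8.4
tcp_pos: [0.5841, 0.1108, 0.0613]
ee_rot: [0.5, 0.866, 0.001, 0.001]
ft_force: [-0.2, 0.0, -0.9]
opening: 0.0208
```

>>> drive_tool:
  increments:
    - [0.8, 0, 0.003, 0, 0, 0, 0]
    - [0.8, 0, 0.006, 0, 0, 0, 0]

```text
clock: 8.65
tcp_pos: [0.5854, 0.1117, 0.0613]
ee_rot: [0.499, 0.866, 0.001, 0.001]
ft_force: [-0.5, -0.2, -1.8]
opening: 0.0209
```

>>> drive_tool:
  increments:
    - [0.8, 0, 0.003, 0, 0, 0, 0]
    - [0.8, 0, 0.006, 0, 0, 0, 0]

```text
clock: 8.9
tcp_pos: [0.5868, 0.1125, 0.0613]
ee_rot: [0.499, 0.866, 0.001, 0.001]
ft_force: [-0.0, 0.4, -1.3]
opening: 0.0208
```

>>> drive_tool:
  increments:
    - [0.8, 0, 0.003, 0, 0, 0, 0]
    - [0.8, 0, 0.006, 0, 0, 0, 0]

```text
clock: 9.15
tcp_pos: [0.5873, 0.1128, 0.061]
ee_rot: [0.5, 0.866, -0.0, 0.0]
ft_force: [-2.4, -2.2, 0.3]
opening: 0.0208
```

>>> drive_tool:
  increments:
    - [0.8, 0, 0.003, 0, 0, 0, 0]
    - [0.8, 0, 0.006, 0, 0, 0, 0]

```text
clock: 9.4
tcp_pos: [0.5875, 0.1129, 0.0606]
ee_rot: [0.5, 0.866, -0.002, -0.0]
ft_force: [-4.8, -2.2, -0.1]
opening: 0.0212
```

>>> drive_tool:
  increments:
    - [0.8, 0, -0.003, 0, 0, 0, 0]
    - [0.8, 0, -0.004, 0, 0, 0, 0]
    - [0, 0, -0.004, 0, 0, 0, 0]
    - [0, 0, -0.004, 0, 0, 0, 0]
    - [0, 0, -0.004, -0.14, 0, 0, 0]
    - [0, 0, -0.004, -0.14, 0, 0, -0.35]
    - [0, 0, -0.004, -0.14, 0, 0, -0.7]
    - [0, 0, -0.004, -0.14, 0, 0, -1]

```text
clock: 10.4
tcp_pos: [0.5871, 0.1126, 0.096]
ee_rot: [0.267, 0.964, -0.001, -0.0]
ft_force: [0.3, -0.4, -0.2]
opening: 0.0429
```

Run:
```python
from h import *
o=env.get_obs();st(o);go(o,(.510,.1325),.0965);go(o,(.51,.1325),.0615)
```

```text
t 10.4 tcp [0.5871 0.1126 0.096 ] yaw 59.0 tilt [-0.0011 -0.0024] F [ 0.3 -0.4 -0.2] Ft [-0.5 -0.2  0.2] op 0.0429
cmd [ 0.3054 -0.0906 -0.0018]
cmd [ 0.3055 -0.0902  0.1382]
```

>>> drive_tool:
  increments:
    - [0, 0.2, -0.06, 0, 0, 0, -0.35]
    - [0, 0.305, -0.09, 0, 0, 0, -0.7]
    - [0, 0.305, -0.09, 0, 0, 0, -1]
    - [0, 0.305, -0.09, 0, 0, 0, -1]
    - [0, 0.305, -0.09, 0.07, 0, 0, -1]
    - [0, 0.305, -0.09, 0.136, 0, 0, -1]
    - [0.3, 0.305, -0.09, 0.138, 0, 0, -1]
    - [0.8, 0.305, -0.09, 0.138, 0, 0, -1]
    - [0.8, 0.305, -0.09, 0.138, 0, 0, -1]

```text
clock: 11.52
tcp_pos: [0.5103, 0.1327, 0.0617]
ee_rot: [0.021, 1.0, -0.001, -0.0]
ft_force: [-0.6, 0.3, -1.7]
opening: 0.0211
```

Run:
```python
from h import *
o,im=snap('w6');st(o)
go(o,(.5343,.1416),.0615)
```

```text
t 11.53 tcp [0.5103 0.1327 0.0617] yaw 87.6 tilt [-0.0007 -0.0022] F [-0.6  0.3 -1.7] Ft [0.6 0.3 1.7] op 0.0211
cmd [-0.0945  0.0397  0.0008]
```

View pics/w6.png

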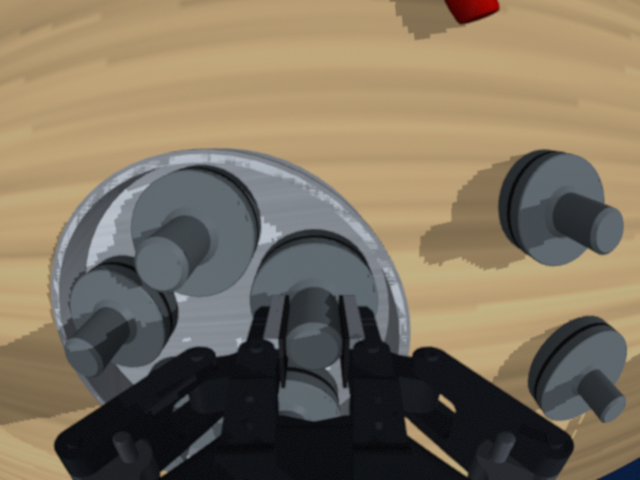

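>>> drive_tool:
  increments:
    - [0.8, -0.01, 0.002, 0, 0, 0, 0]
    - [0.8, -0.02, 0.005, 0, 0, 0, 0]
    - [0.8, -0.03, 0.008, 0, 0, 0, 0]
    - [0.8, -0.04, 0.012, 0, 0, 0, 0]
    - [0.8, -0.05, 0.016, 0, 0, 0, 0]
    - [0.8, -0.06, 0.02, 0, 0, 0, 0]
    - [0.8, -0.07, 0.024, 0, 0, 0, 0]
    - [0.8, -0.08, 0.028, 0, 0, 0, 0]
    - [0.8, -0.086, 0.032, 0, 0, 0, 0]
    - [0.8, -0.086, 0.034, 0, 0, 0, 0]

```text
clock: 12.82
tcp_pos: [0.532, 0.1404, 0.0617]
ee_rot: [0.02, 1.0, -0.001, -0.0]
ft_force: [0.8, -0.3, -1.0]
opening: 0.0208
```

>>> drive_tool:
  increments:
    - [0.8, 0, 0.003, 0, 0, 0, 0]
    - [0.8, 0, 0.006, 0, 0, 0, 0]

```text
clock: 13.08
tcp_pos: [0.5323, 0.1419, 0.0617]
ee_rot: [0.021, 1.0, -0.001, -0.0]
ft_force: [0.4, -0.3, -2.2]
opening: 0.0211
```

>>> drive_tool:
  increments:
    - [0.8, 0, 0.003, 0, 0, 0, 0]
    - [0.8, 0, 0.006, 0, 0, 0, 0]

```text
clock: 13.32
tcp_pos: [0.5324, 0.1434, 0.0618]
ee_rot: [0.021, 1.0, -0.001, -0.0]
ft_force: [0.5, -0.3, -0.6]
opening: 0.021
```

>>> drive_tool:
  increments:
    - [0.8, 0, 0.003, 0, 0, 0, 0]
    - [0.8, 0, 0.005, 0, 0, 0, 0]

```text
clock: 13.58
tcp_pos: [0.5325, 0.1435, 0.0617]
ee_rot: [0.021, 1.0, -0.002, -0.0]
ft_force: [0.9, -3.2, 0.7]
opening: 0.0208
```

>>> drive_tool:
  increments:
    - [0.8, 0, -0.003, 0, 0, 0, 0]
    - [0.8, 0, -0.004, 0, 0, 0, 0]
    - [0, 0, -0.004, 0, 0, 0, 0]
    - [0, 0, -0.004, 0, 0, 0, 0]
    - [0, 0, -0.004, -0.14, 0, 0, 0]
    - [0, 0, -0.2, -0.14, 0, 0, 0]
    - [0, 0, -0.4, -0.14, 0, 0, -0.05]
    - [0, 0, -0.4, -0.14, 0, 0, -0.08]

```text
clock: 14.58
tcp_pos: [0.5288, 0.0383, 0.0966]
ee_rot: [0.005, 1.0, -0.003, -0.001]
ft_force: [-0.1, -0.6, -0.7]
opening: 0.0424
```

Run:
```python
from h import *
o=env.get_obs();st(o);go(o,(.5208,.0255),.0965);go(o,(.5208,.0255),.0615)
```

```text
t 14.57 tcp [0.5288 0.0383 0.0966] yaw 89.5 tilt [-0.0014 -0.0066] F [-0.1 -0.6 -0.7] Ft [ 0.1 -0.6  0.7] op 0.0424
cmd [ 0.0317 -0.0516  0.0009]
cmd [ 0.0315 -0.0506  0.1409]
```

>>> drive_tool:
  increments:
    - [0, 0.032, -0.051, 0, -0.013, 0, 0]
    - [0, 0.032, -0.051, 0, -0.013, 0, 0]
    - [0, 0.032, -0.051, 0.07, -0.013, 0, 0]
    - [0, 0.032, -0.051, 0.138, -0.013, 0, 0]
    - [0.3, 0.032, -0.051, 0.14, -0.013, 0, 0]
    - [0.8, 0.032, -0.051, 0.14, -0.013, 0, 0]
    - [0.8, 0.032, -0.051, 0.14, -0.013, 0, 0]

```text
clock: 15.45
tcp_pos: [0.5208, 0.0257, 0.0619]
ee_rot: [0.005, 1.0, 0.0, -0.0]
ft_force: [-0.9, 0.2, -1.3]
opening: 0.0208
```

Run:
```python
from h import *
o,im=snap('w7');st(o)
go(o,(.5335,.0212),.0615)
```

```text
t 15.45 tcp [0.5208 0.0257 0.0619] yaw 89.5 tilt [-0.001  0.   ] F [-0.9  0.2 -1.3] Ft [0.9 0.2 1.3] op 0.0208
cmd [-0.0508 -0.0175  0.0016]
```

View pics/w7.png

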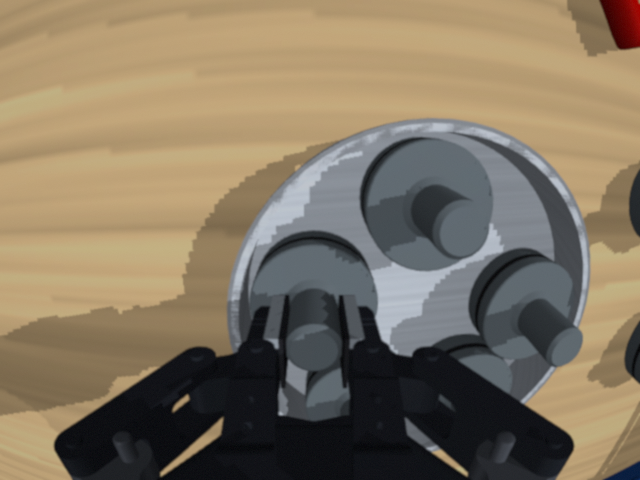

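>>> drive_tool:
  increments:
    - [0.8, -0.01, -0.002, 0, 0, 0, 0]
    - [0.8, -0.02, -0.005, 0, 0, 0, 0]
    - [0.8, -0.03, -0.008, 0, 0, 0, 0]
    - [0.8, -0.04, -0.011, 0, 0, 0, 0]
    - [0.8, -0.049, -0.014, 0, 0, 0, 0]
    - [0.8, -0.049, -0.016, 0, 0, 0, 0]

```text
clock: 16.25
tcp_pos: [0.5332, 0.0214, 0.0619]
ee_rot: [0.005, 1.0, 0.0, -0.0]
ft_force: [-0.2, -0.1, -1.7]
opening: 0.0211
```

>>> drive_tool:
  increments:
    - [0.8, 0, -0.003, 0, 0, 0, 0]
    - [0.8, 0, -0.006, 0, 0, 0, 0]

```text
clock: 16.5
tcp_pos: [0.5332, 0.0201, 0.062]
ee_rot: [0.005, 1.0, 0.0, -0.0]
ft_force: [-0.5, 1.0, -1.3]
opening: 0.0209
```

>>> drive_tool:
  increments:
    - [0.8, 0, -0.003, 0, 0, 0, 0]
    - [0.8, 0, -0.006, 0, 0, 0, 0]

```text
clock: 16.75
tcp_pos: [0.5331, 0.0198, 0.0621]
ee_rot: [0.004, 1.0, 0.001, -0.0]
ft_force: [0.5, 3.9, -1.1]
opening: 0.0209
```

>>> drive_tool:
  increments:
    - [0.8, 0, 0.003, 0, 0, 0, 0]
    - [0.8, 0, 0.004, 0, 0, 0, 0]
    - [0, 0, 0.004, 0, 0, 0, 0]
    - [0, 0, 0.004, 0, 0, 0, 0]
    - [0, 0, 0.004, -0.14, 0, 0, 0]
    - [0, 0.15, 0.15, -0.14, 0, 0, 0]
    - [0, 0.222, 0.228, -0.14, 0, 0, 0]
    - [0, 0.222, 0.228, -0.14, 0, 0, 0]

```text
clock: 17.75
tcp_pos: [0.477, 0.0785, 0.0974]
ee_rot: [0.003, 1.0, 0.0, -0.0]
ft_force: [0.3, -0.2, 0.3]
opening: 0.0428
```

Run:
```python
from h import *
o=env.get_obs();st(o);go(o,(.4775,.0772),.0615)
```

```text
t 17.75 tcp [0.477  0.0785 0.0974] yaw 89.7 tilt [-0.0001  0.0005] F [ 0.3 -0.2  0.3] Ft [-0.3 -0.2 -0.3] op 0.0428
cmd [-0.0022 -0.0051  0.1436]
```

>>> drive_tool:
  increments:
    - [0, -0.002, -0.005, 0.07, 0, 0, 0]
    - [0, -0.002, -0.005, 0.14, 0, 0, 0]
    - [0.3, -0.002, -0.005, 0.143, 0, 0, 0]
    - [0.8, -0.002, -0.005, 0.143, 0, 0, 0]
    - [0.8, -0.002, -0.005, 0.143, 0, 0, 0]

```text
clock: 18.38
tcp_pos: [0.4777, 0.0773, 0.0618]
ee_rot: [0.003, 1.0, 0.0, 0.0]
ft_force: [-0.5, 0.8, -2.1]
opening: 0.021
```

Run:
```python
from h import *
o,im=snap('w8');st(o)
go(o,(.5342,.0817),.0615)
```

```text
t 18.38 tcp [0.4777 0.0773 0.0618] yaw 89.7 tilt [0.0001 0.0008] F [-0.5  0.8 -2.1] Ft [0.5 0.8 2.1] op 0.021
cmd [-0.2261  0.0188  0.0012]
```

View pics/w8.png

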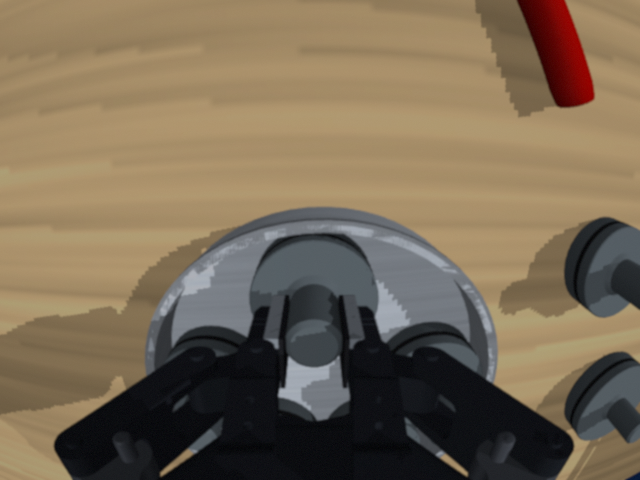

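>>> drive_tool:
  increments:
    - [0.8, -0.02, 0.008, 0, 0, 0, 0]
    - [0.8, -0.045, 0.0185, 0, 0, 0, 0]
    - [0.8, -0.07, 0.0185, 0, 0, 0, 0]
    - [0.8, -0.095, 0.0185, 0, 0, 0, 0]
    - [0.8, -0.12, 0.0185, 0, 0, 0, 0]
    - [0.8, -0.14, 0.0185, 0, 0, 0, 0]
    - [0.8, -0.155, 0.0185, 0, 0, 0, 0]
    - [0.8, -0.17, 0.0185, 0, 0, 0, 0]
    - [0.8, -0.18, 0.0185, 0, 0, 0, 0]
    - [0.8, -0.19, 0.0185, 0, 0, 0, 0]

```text
clock: 19.68
tcp_pos: [0.5253, 0.0816, 0.0619]
ee_rot: [0.003, 1.0, 0.0, 0.0]
ft_force: [0.5, -0.2, -0.8]
opening: 0.0209
```

Run:
```python
from h import *
o=env.get_obs();st(o)
go(o,(.5342,.0817),.0615)
```

```text
t 19.68 tcp [0.5253 0.0816 0.0619] yaw 89.7 tilt [0.0002 0.0006] F [ 0.5 -0.2 -0.8] Ft [-0.5 -0.2  0.8] op 0.0209
cmd [-0.0357  0.0004  0.0014]
```

>>> drive_tool:
  increments:
    - [0.8, -0.006, 0, 0, 0, 0, 0]
    - [0.8, -0.012, 0, 0, 0, 0, 0]
    - [0.8, -0.018, 0, 0, 0, 0, 0]
    - [0.8, -0.024, 0, 0, 0, 0, 0]
    - [0.8, -0.03, 0, 0, 0, 0, 0]
    - [0.8, -0.034, 0, 0, 0, 0, 0]

```text
clock: 20.42
tcp_pos: [0.5339, 0.0816, 0.0619]
ee_rot: [0.003, 1.0, 0.0, 0.0]
ft_force: [0.0, -0.0, -1.4]
opening: 0.0212
```

>>> drive_tool:
  increments:
    - [0.8, -0.003, 0, 0, 0, 0, 0]
    - [0.8, -0.006, 0, 0, 0, 0, 0]

```text
clock: 20.68
tcp_pos: [0.5354, 0.0816, 0.0618]
ee_rot: [0.003, 1.0, 0.0, 0.0]
ft_force: [-0.6, 0.6, -1.6]
opening: 0.0211
```

>>> drive_tool:
  increments:
    - [0.8, -0.003, 0, 0, 0, 0, 0]
    - [0.8, -0.005, 0, 0, 0, 0, 0]

```text
clock: 20.92
tcp_pos: [0.5367, 0.0815, 0.0618]
ee_rot: [0.003, 1.0, 0.0, 0.0]
ft_force: [-0.7, -0.9, -1.4]
opening: 0.0208
```

>>> drive_tool:
  increments:
    - [0.8, -0.003, 0, 0, 0, 0, 0]
    - [0.8, -0.005, 0, 0, 0, 0, 0]

```text
clock: 21.18
tcp_pos: [0.537, 0.0815, 0.0616]
ee_rot: [0.003, 1.0, 0.0, -0.001]
ft_force: [-3.2, -0.5, -1.0]
opening: 0.021
```

Run:
```python
from h import *
o,im=snap('w9');st(o)
cv2.imwrite('pics/s9.png',cv2.resize(env.camera('scene')[190:320,260:450],None,fx=4,fy=4,interpolation=cv2.INTER_CUBIC)[:,:,::-1])
```

```text
t 21.18 tcp [0.537  0.0815 0.0616] yaw 89.7 tilt [-0.002   0.0001] F [-3.2 -0.5 -1. ] Ft [ 3.2 -0.5  1. ] op 0.021
```

View pics/w9.png

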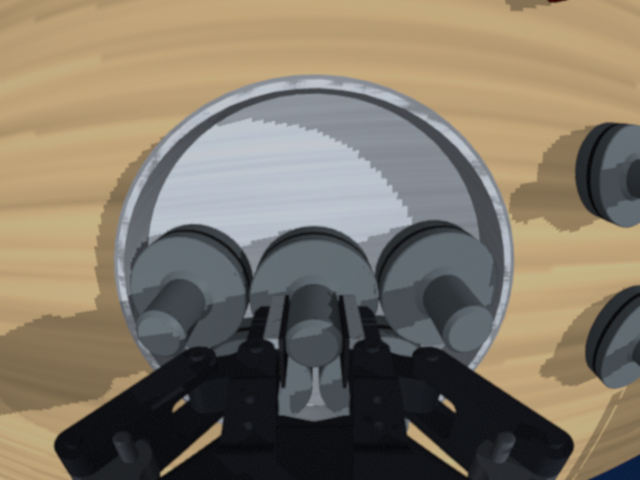

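View pics/s9.png

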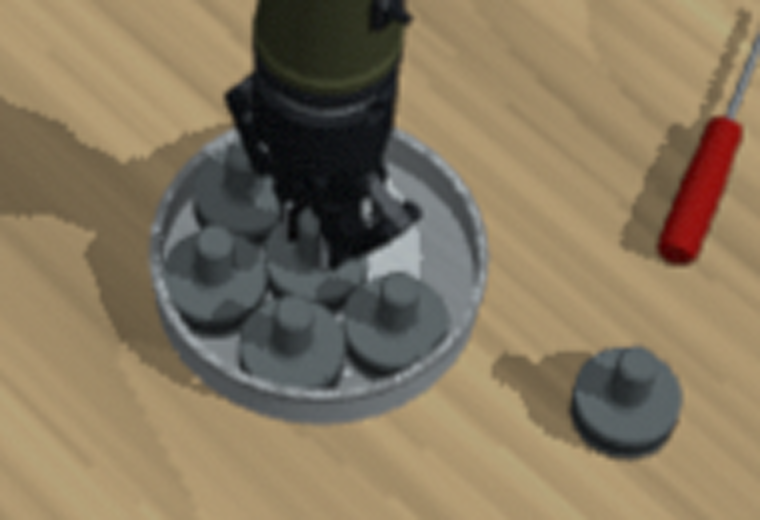

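>>> drive_tool:
  increments:
    - [0.8, 0.002, 0, 0, 0, 0, 0]
    - [0.8, 0.003, 0, 0, 0, 0, 0]
    - [0, 0.003, 0, 0, 0, 0, 0]
    - [0, 0.003, 0, 0, 0, 0, 0]
    - [0, 0.003, 0, -0.15, 0, 0, 0]
    - [0, 0.003, 0, -0.3, 0, 0, -0.3]
    - [0, 0.1, 0.3, -0.3, 0, 0, -0.6]
    - [0, 0.2, 0.5, -0.3, 0, 0, -1]
    - [0, 0.245, 0.7, -0.3, 0, 0, -1]
    - [0, 0.245, 0.7, -0.3, 0, 0, -1]

```text
clock: 22.52
tcp_pos: [0.4735, 0.2637, 0.1379]
ee_rot: [-0.251, 0.968, 0.002, 0.0]
ft_force: [0.0, 0.0, 0.3]
opening: 0.043
```

Run:
```python
from h import *
o,im=snap('w10');st(o);print(o['joint_positions'].round(2),np.linalg.norm(o['joint_velocities']))
```

```text
t 22.52 tcp [0.4735 0.2637 0.1379] yaw 119.0 tilt [-0.0008  0.0037] F [0.  0.  0.3] Ft [-0.1  0.  -0.3] op 0.043
[ 0.51  0.5  -1.31  1.83  0.52  1.21  1.12] 0.11733222077978865
```

View pics/w10.png

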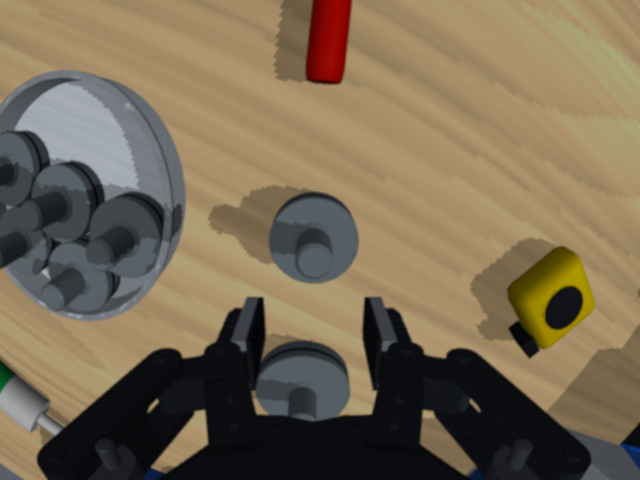

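Run:
```python
from h import *
import pickle
o=pickle.load(open('o_w10.pkl','rb'));im=cv2.imread('pics/w10.png')
cv2.imwrite('pics/w10c.png',cv2.resize(im[180:300,240:390],None,fx=5,fy=5,interpolation=cv2.INTER_CUBIC))
w=wplane(o,(314,259.5),.062)[0];print(w,totool(o,w-o['tcp_pos']))
```

```text
[0.46817999 0.26193393 0.062     ] [0.00561009 0.00072064 0.07592633]
```

View pics/w10c.png

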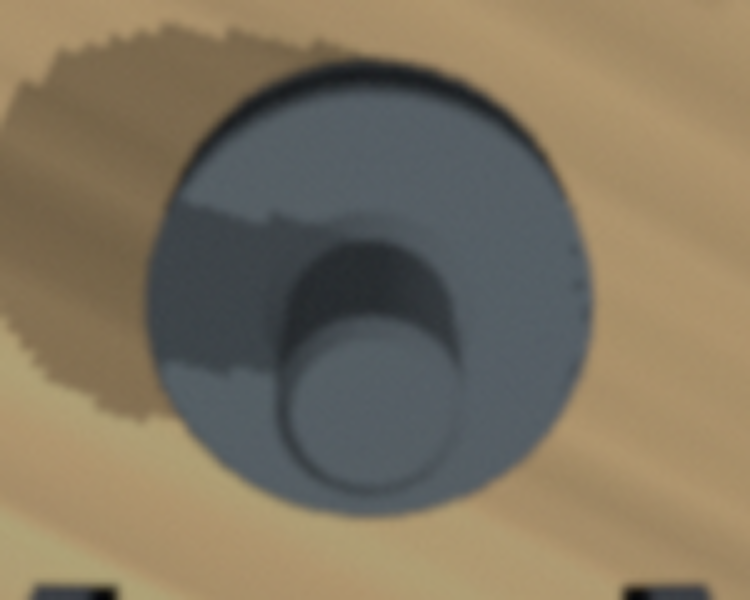

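>>> drive_tool:
  increments:
    - [0, 0.014, 0.005, 0.05, 0, 0, 0.35]
    - [0, 0.014, 0.005, 0.05, 0, 0, 0.7]
    - [0, 0.014, 0.005, 0.05, 0, 0, 1]
    - [0, 0.014, 0.005, 0.05, 0, 0, 1]

```text
clock: 23.08
tcp_pos: [0.4727, 0.258, 0.1249]
ee_rot: [-0.0, 1.0, 0.0, 0.0]
ft_force: [0.8, -1.2, 0.5]
opening: 0.0423
```

Run:
```python
from h import *
o,im=snap('w11');st(o);print(o['joint_positions'].round(2),np.linalg.norm(o['joint_velocities']))
cv2.imwrite('pics/w11c.png',cv2.resize(im[180:380,200:450],None,fx=3,fy=3,interpolation=cv2.INTER_CUBIC)[:,:,::-1])
```

```text
t 23.07 tcp [0.4727 0.258  0.1249] yaw 90.0 tilt [0.0001 0.0001] F [ 0.8 -1.2  0.5] Ft [-0.8 -1.2 -0.5] op 0.0423
[ 0.45  0.44 -1.19  1.85  0.44  1.16  0.68] 0.04935522925142262
```

View pics/w11c.png

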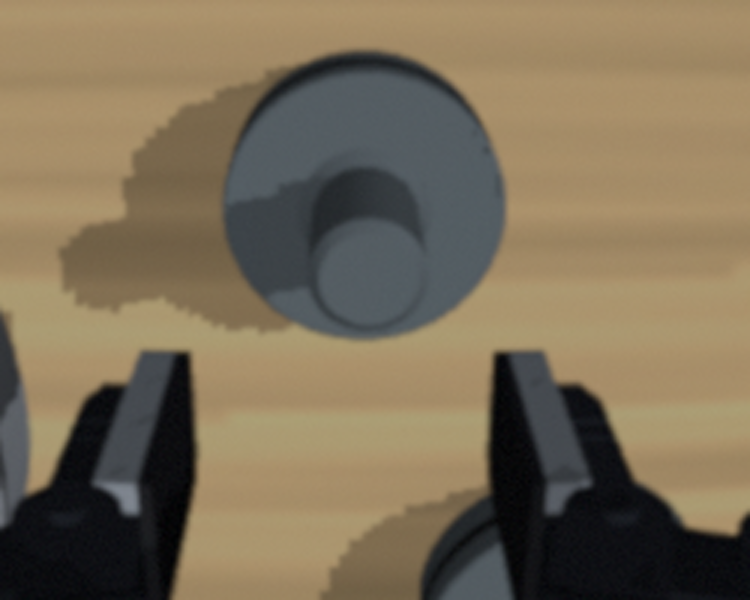

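Run:
```python
from h import *
import pickle
o=pickle.load(open('o_w11.pkl','rb'))
w=wplane(o,(323,270.3),.062)[0];print(w,totool(o,w-o['tcp_pos']))
st(env.get_obs())
```

```text
[0.46825712 0.26305487 0.062     ] [0.0044933  0.0050309  0.06293277]
t 23.12 tcp [0.4726 0.2583 0.1249] yaw 90.1 tilt [-0.0002  0.0004] F [ 0.2 -0.2  0.6] Ft [-0.2 -0.2 -0.6] op 0.0425
```

>>> drive_tool:
  increments:
    - [0, 0.01, 0.019, 0, 0, 0, 0]
    - [0, 0.01, 0.019, 0.1, 0, 0, 0]
    - [0, 0.01, 0.019, 0.18, 0, 0, 0]
    - [0, 0.01, 0.019, 0.26, 0, 0, 0]
    - [0, 0.01, 0.019, 0.27, 0, 0, 0]

```text
clock: 23.75
tcp_pos: [0.469, 0.2625, 0.0557]
ee_rot: [-0.001, 1.0, -0.0, -0.002]
ft_force: [0.7, -0.4, -0.9]
opening: 0.0427
```

Run:
```python
from h import *
o,im=snap('w12');st(o);print(o['joint_positions'].round(2),np.linalg.norm(o['joint_velocities']))
cv2.imwrite('pics/w12c.png',cv2.resize(im[180:400,200:450],None,fx=3,fy=3,interpolation=cv2.INTER_CUBIC)[:,:,::-1])
```

```text
t 23.75 tcp [0.469  0.2625 0.0557] yaw 90.2 tilt [-0.0031 -0.0005] F [ 0.7 -0.4 -0.9] Ft [-0.7 -0.4  0.9] op 0.0427
[ 0.36  0.52 -1.1   1.91  0.54  1.05  0.6 ] 0.03962435018623487
```

View pics/w12c.png

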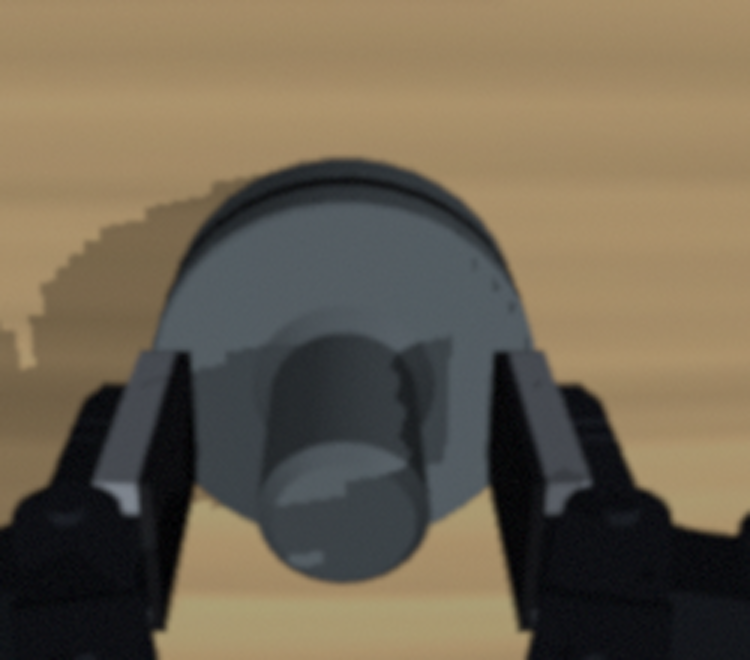

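>>> drive_tool:
  increments:
    - [0.4, 0, 0, 0, 0, 0, 0]
    - [0.8, 0, 0, 0, 0, 0, 0]
    - [0.8, 0, 0, 0, 0, 0, 0]
    - [0.8, 0, 0, -0.05, 0, 0, 0]
    - [0.8, 0, 0, -0.21, 0, 0, 0]
    - [0.8, 0, -0.2, -0.21, 0, 0, 0]
    - [0.8, 0, -0.4, -0.21, 0, 0, 0]
    - [0.8, -0.04, -0.58, -0.21, 0, 0, 0]
    - [0.8, -0.04, -0.58, -0.21, 0, 0, 0]
    - [0.8, -0.04, -0.58, -0.21, 0, 0, 0]
  force: 40

```text
clock: 25.05
tcp_pos: [0.48, 0.1184, 0.1094]
ee_rot: [-0.001, 1.0, 0.0, -0.001]
ft_force: [-0.4, 0.3, -1.4]
opening: 0.021
```

Run:
```python
from h import *
o,im=snap('w13');st(o);print(o['joint_positions'].round(2),np.linalg.norm(o['joint_velocities']));go(o,(.4805,.1091),.0627)
```

```text
t 25.05 tcp [0.48   0.1184 0.1094] yaw 90.1 tilt [-0.0014  0.0005] F [-0.4  0.3 -1.4] Ft [0.4 0.3 1.4] op 0.021
[ 0.81  0.36 -1.25  1.97  0.38  1.09  0.97] 0.034873970149590844
cmd [-0.0022 -0.0374  0.1868]
```

View pics/w13.png

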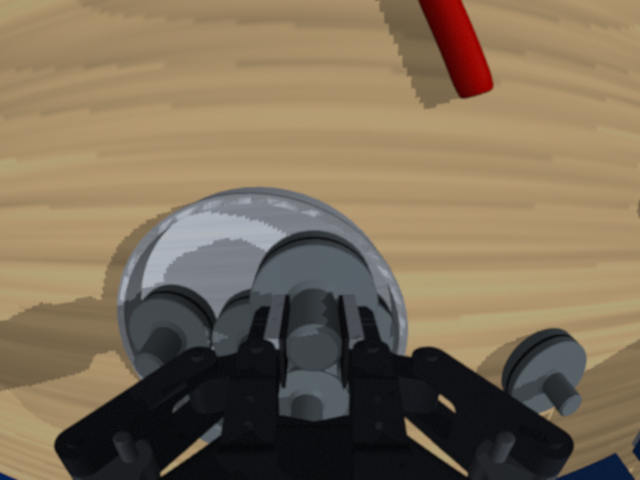

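>>> drive_tool:
  increments:
    - [0.8, -0.002, -0.037, 0, 0, 0, 0]
    - [0.8, -0.002, -0.037, 0, 0, 0, 0]
    - [0.8, -0.002, -0.037, 0.05, 0, 0, 0]
    - [0.8, -0.002, -0.037, 0.09, 0, 0, 0]
    - [0.8, -0.002, -0.037, 0.105, 0, 0, 0]
    - [0.8, -0.002, -0.037, 0.12, 0, 0, 0]
    - [0.8, -0.002, -0.037, 0.13, 0, 0, 0]

```text
clock: 25.98
tcp_pos: [0.4803, 0.1101, 0.0767]
ee_rot: [-0.002, 1.0, 0.0, -0.001]
ft_force: [0.6, -0.3, -0.4]
opening: 0.0205
```

Run:
```python
from h import *
o=env.get_obs();st(o);print(o['joint_positions'].round(2));go(o,(.4805,.1091),.0627)
```

```text
t 25.98 tcp [0.4803 0.1101 0.0767] yaw 90.3 tilt [-0.0015  0.0008] F [ 0.6 -0.3 -0.4] Ft [-0.6 -0.3  0.4] op 0.0205
[ 0.78  0.4  -1.2   2.    0.44  1.04  0.95]
cmd [-0.0009 -0.004   0.056 ]
```

>>> drive_tool:
  increments:
    - [0.8, 0, -0.003, 0.014, 0, 0, 0]
    - [0.8, 0, -0.003, 0.028, 0, 0, 0]
    - [0.8, 0, -0.003, 0.042, 0, 0, 0]
    - [0.8, 0, -0.003, 0.052, 0, 0, 0]
    - [0.8, 0, -0.003, 0.056, 0, 0, 0]

```text
clock: 26.6
tcp_pos: [0.4802, 0.1094, 0.0625]
ee_rot: [-0.002, 1.0, 0.0, -0.001]
ft_force: [-0.1, 0.1, -0.1]
opening: 0.0205
```

>>> drive_tool:
  increments:
    - [0.8, 0, 0, 0.004, 0, 0, 0]
    - [0.8, 0, 0, 0.008, 0, 0, 0]

```text
clock: 26.85
tcp_pos: [0.4804, 0.1094, 0.0608]
ee_rot: [-0.002, 1.0, 0.0, -0.001]
ft_force: [-2.3, -1.8, 8.3]
opening: 0.0208
```

>>> drive_tool:
  increments:
    - [0.8, -0.002, 0.003, -0.001, 0, 0, 0]
    - [0.8, -0.004, 0.007, -0.001, 0, 0, 0]
    - [0.8, -0.004, 0.007, -0.001, 0, 0, 0]

```text
clock: 27.22
tcp_pos: [0.4813, 0.1112, 0.061]
ee_rot: [-0.002, 1.0, 0.0, -0.001]
ft_force: [-0.3, -0.2, -1.1]
opening: 0.0203
```

Run:
```python
from h import *
o,im=snap('w14');st(o)
```

```text
t 27.23 tcp [0.4813 0.1112 0.061 ] yaw 90.3 tilt [-0.0016  0.0006] F [-0.3 -0.2 -1.1] Ft [ 0.3 -0.2  1.1] op 0.0203
```

View pics/w14.png

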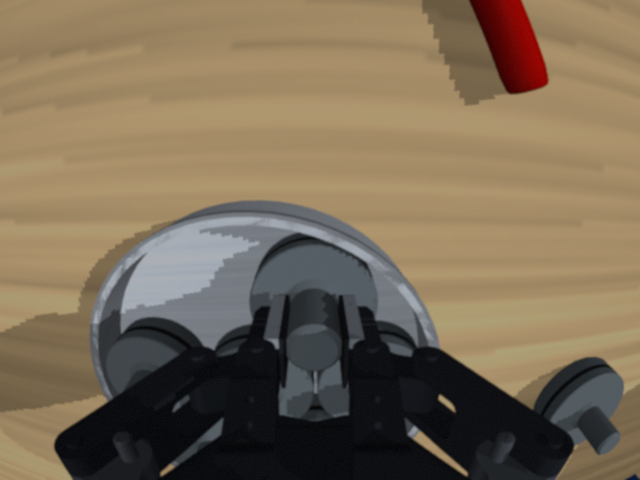

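>>> drive_tool:
  increments:
    - [0, 0, 0, 0, 0, 0, 0]
    - [0, 0, 0, 0, 0, 0, 0]
    - [0, 0, 0, -0.15, 0, 0, 0]
    - [0, 0, 0, -0.36, 0, 0, 0]
    - [0, 0.02, -0.2, -0.36, 0, 0, 0.3]
    - [0, 0.04, -0.45, -0.36, 0, 0, 0.6]
    - [0, 0.06, -0.7, -0.36, 0, 0, 1]
    - [0, 0.07, -0.95, -0.36, 0, 0, 1]
    - [0, 0.07, -1, -0.36, 0, 0, 1]

```text
clock: 28.4
tcp_pos: [0.4642, -0.1441, 0.1508]
ee_rot: [0.249, 0.968, -0.001, -0.001]
ft_force: [-0.2, 0.7, 0.4]
opening: 0.0427
```

Run:
```python
from h import *
o=env.get_obs();st(o);print(o['joint_positions'].round(2));go(o,(.446,-.303),.15)
print('blue,purple',onplane('scene',[(231.5,106),(283.5,112)],.062).round(3))
cv2.imwrite('pics/s15.png',cv2.resize(env.camera('side')[220:330,260:400],None,fx=5,fy=5,interpolation=cv2.INTER_CUBIC)[:,:,::-1])
```

```text
t 28.4 tcp [ 0.4642 -0.1441  0.1508] yaw 61.2 tilt [-0.0018 -0.0006] F [-0.2  0.7  0.4] Ft [ 0.5  0.5 -0.4] op 0.0427
[ 1.36  0.2  -1.19  1.94  0.2   1.13  1.16]
cmd [-0.2428 -0.5918  0.0037]
blue,purple [[ 0.437 -0.424  0.062]
 [ 0.351 -0.314  0.062]]
```

View pics/s15.png

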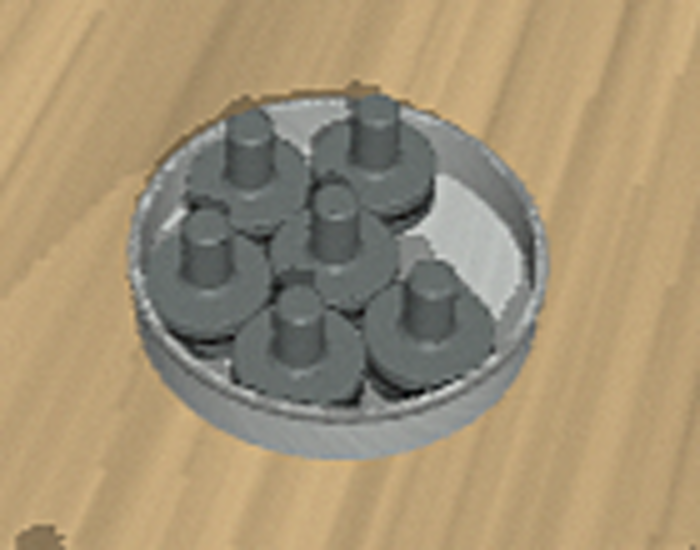

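>>> drive_tool:
  increments:
    - [0, -0.05, -0.2, 0.04, 0, 0, 0.3]
    - [0, -0.12, -0.4, 0.06, 0, 0, 0.6]
    - [0, -0.24, -0.58, 0.08, 0, 0, 1]
    - [0, -0.24, -0.59, 0.08, 0, 0, 1]
    - [0, -0.24, -0.59, 0.08, 0, 0, 1]
    - [0, -0.24, -0.59, 0.08, 0, 0, 1]

```text
clock: 29.2
tcp_pos: [0.4471, -0.299, 0.131]
ee_rot: [0.478, 0.878, -0.0, -0.001]
ft_force: [-0.2, -0.6, 0.1]
opening: 0.0428
```

Run:
```python
from h import *
o,im=snap('w15');st(o);print(o['joint_positions'].round(2),np.linalg.norm(o['joint_velocities']))
```

```text
t 29.2 tcp [ 0.4471 -0.299   0.131 ] yaw 32.8 tilt [-0.0012  0.0004] F [-0.2 -0.6  0.1] Ft [-0.4 -0.4 -0.1] op 0.0428
[ 1.39  0.32 -0.97  1.85  0.29  1.13  0.88] 0.009334138781624781
```

View pics/w15.png

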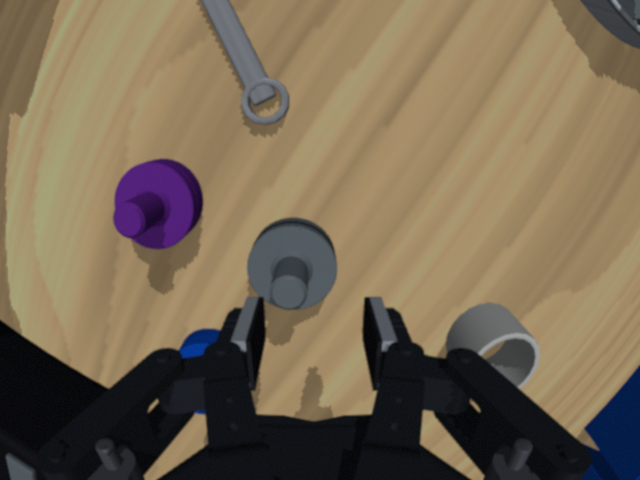

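Run:
```python
from h import *
import pickle
o=pickle.load(open('o_w15.pkl','rb'))
w=wplane(o,(290,290.5),.062)[0];t=totool(o,w-o['tcp_pos']);print(w,t, (t-[.002,-.0005,0])/.25)
```

```text
[ 0.44120323 -0.31593355  0.062     ] [-0.01108586 -0.01405243  0.06904353] [-0.05234344 -0.05420973  0.27617414]
```

>>> drive_tool:
  increments:
    - [0, -0.052, -0.054, 0, 0, 0, 0]
    - [0, -0.052, -0.054, 0.05, 0, 0, 0]
    - [0, -0.052, -0.054, 0.15, 0, 0, 0]
    - [0, -0.052, -0.054, 0.25, 0, 0, 0]
    - [0, -0.052, -0.054, 0.294, 0, 0, 0]
    - [0, -0.052, -0.054, 0.294, 0, 0, 0]

```text
clock: 30.0
tcp_pos: [0.442, -0.3172, 0.0567]
ee_rot: [0.479, 0.878, 0.0, -0.001]
ft_force: [0.7, -0.1, 0.4]
opening: 0.043
```

Run:
```python
from h import *
o,im=snap('w16');st(o);print(o['joint_positions'].round(2),np.linalg.norm(o['joint_velocities']))
cv2.imwrite('pics/w16c.png',cv2.resize(im[180:400,200:450],None,fx=3,fy=3,interpolation=cv2.INTER_CUBIC)[:,:,::-1])
```

```text
t 30.0 tcp [ 0.442  -0.3172  0.0567] yaw 32.8 tilt [-0.0024  0.0016] F [ 0.7 -0.1  0.4] Ft [-0.4  0.5 -0.4] op 0.043
[ 1.34  0.44 -0.9   1.89  0.4   1.01  0.84] 0.03705795850573151
```

View pics/w16c.png

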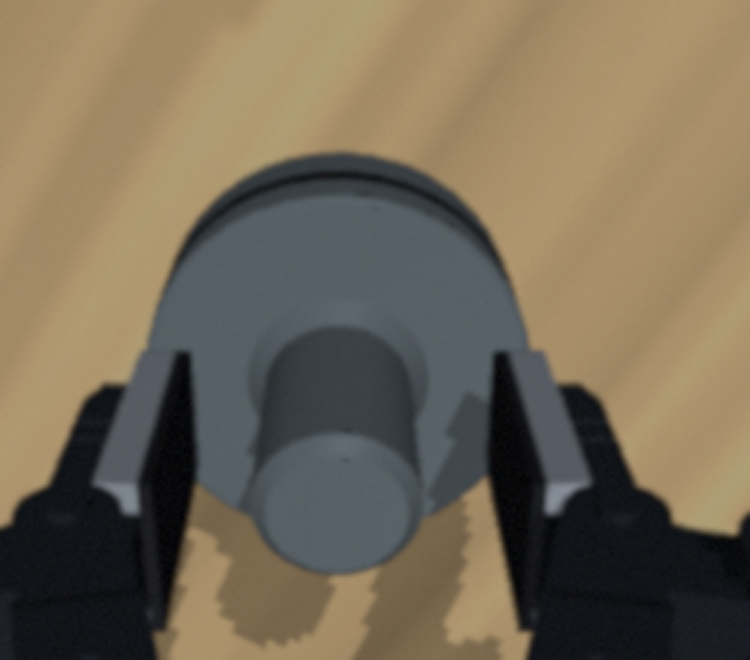

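>>> drive_tool:
  increments:
    - [0.4, 0, 0, 0, 0, 0, 0]
    - [0.8, 0, 0, 0, 0, 0, 0]
    - [0.8, 0, 0, 0, 0, 0, 0]
    - [0.8, 0, 0, -0.05, 0, 0, 0]
    - [0.8, 0, 0, -0.23, 0, 0, 0]
    - [0.8, 0.15, 0.1, -0.23, 0, 0, 0]
    - [0.8, 0.35, 0.23, -0.23, 0, 0, 0.1]
    - [0.8, 0.6, 0.4, -0.23, 0, 0, 0.1]
    - [0.8, 0.85, 0.6, -0.23, 0, 0, 0.1]
    - [0.8, 1, 0.7, -0.23, 0, 0, 0.1]
  force: 40

```text
clock: 31.3
tcp_pos: [0.4536, -0.024, 0.1158]
ee_rot: [0.501, 0.866, -0.001, 0.0]
ft_force: [0.6, 0.4, -0.4]
opening: 0.0202
```

Run:
```python
from h import *
o=env.get_obs();st(o);print(o['joint_positions'].round(2),np.linalg.norm(o['joint_velocities']));go(o,(.4817,.0514),.1135)
```

```text
t 31.3 tcp [ 0.4536 -0.024   0.1158] yaw 29.9 tilt [-0.0004 -0.0011] F [ 0.6  0.4 -0.4] Ft [0.  0.7 0.4] op 0.0202
[ 1.14  0.14 -1.18  2.05  0.15  1.04  0.41] 1.3173308720664265
cmd [0.2053 0.2477 0.0087]
```

>>> drive_tool:
  increments:
    - [0.8, 0.12, 0.15, 0.008, 0, 0, 0]
    - [0.8, 0.2, 0.24, 0.008, 0, 0, 0]
    - [0.8, 0.205, 0.247, 0.008, 0, 0, 0]
    - [0.8, 0.205, 0.247, 0.008, 0, 0, 0]

```text
clock: 31.8
tcp_pos: [0.4813, 0.0506, 0.1137]
ee_rot: [0.5, 0.866, -0.001, 0.0]
ft_force: [0.0, -0.7, -1.3]
opening: 0.0205
```

Run:
```python
from h import *
o,im=snap('w17');st(o);print(o['joint_positions'].round(2),np.linalg.norm(o['joint_velocities']));go(o,(.4817,.0514),.0765)
```

```text
t 31.8 tcp [0.4813 0.0506 0.1137] yaw 29.9 tilt [-0.001 -0.002] F [ 0.  -0.7 -1.3] Ft [-0.7 -0.3  1.3] op 0.0205
[ 0.91  0.26 -1.17  1.99  0.28  1.07  0.14] 0.026953499604092764
cmd [0.002  0.0033 0.1487]
```

View pics/w17.png

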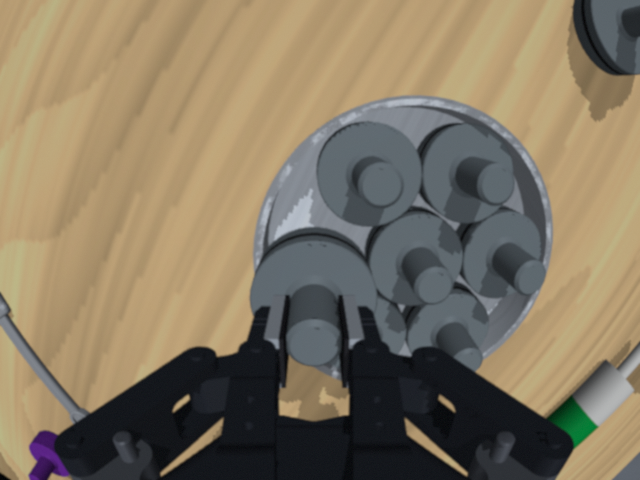

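>>> drive_tool:
  increments:
    - [0.8, 0.002, 0.003, 0.03, 0, 0, 0]
    - [0.8, 0.002, 0.003, 0.07, 0, 0, 0]
    - [0.8, 0.002, 0.003, 0.09, 0, 0, 0]
    - [0.8, 0.002, 0.003, 0.1, 0, 0, 0]
    - [0.8, 0.002, 0.003, 0.1, 0, 0, 0]

```text
clock: 32.48
tcp_pos: [0.4815, 0.0509, 0.0884]
ee_rot: [0.501, 0.865, -0.001, -0.0]
ft_force: [1.0, 0.0, -2.3]
opening: 0.021
```

Run:
```python
from h import *
o=env.get_obs();st(o);go(o,(.4817,.0514),.0765)
```

```text
t 32.48 tcp [0.4815 0.0509 0.0884] yaw 29.9 tilt [-0.0014 -0.0019] F [ 1.   0.  -2.3] Ft [-0.5  0.9  2.3] op 0.021
cmd [0.0015 0.0018 0.0477]
```

>>> drive_tool:
  increments:
    - [0.8, 0.0015, 0.002, 0, 0, 0, 0]
    - [0.8, 0.0015, 0.002, 0.004, 0, 0, 0]
    - [0.8, 0.0015, 0.002, 0.008, 0, 0, 0]
    - [0.8, 0.0015, 0.002, 0.012, 0, 0, 0]

```text
clock: 32.98
tcp_pos: [0.4818, 0.0514, 0.0854]
ee_rot: [0.501, 0.865, -0.001, -0.0]
ft_force: [-0.5, 1.2, -1.3]
opening: 0.0203
```

>>> drive_tool:
  increments:
    - [0.8, 0, 0, 0.004, 0, 0, 0]
    - [0.8, 0, 0, 0.008, 0, 0, 0]

```text
clock: 33.22
tcp_pos: [0.4818, 0.0513, 0.0833]
ee_rot: [0.501, 0.865, -0.001, -0.0]
ft_force: [0.1, 0.4, -1.0]
opening: 0.0206
```

>>> drive_tool:
  increments:
    - [0.8, 0, 0, 0.004, 0, 0, 0]
    - [0.8, 0, 0, 0.008, 0, 0, 0]
    - [0.8, 0, 0, 0.012, 0, 0, 0]

```text
clock: 33.6
tcp_pos: [0.4818, 0.0514, 0.0802]
ee_rot: [0.501, 0.865, -0.001, -0.0]
ft_force: [-0.0, -0.2, -1.5]
opening: 0.0204
```

>>> drive_tool:
  increments:
    - [0.8, 0, 0, 0.005, 0, 0, 0]
    - [0.8, 0, 0, 0.01, 0, 0, 0]
    - [0.8, 0, 0, 0.015, 0, 0, 0]
    - [0.8, 0, 0, 0.02, 0, 0, 0]

```text
clock: 34.1
tcp_pos: [0.4818, 0.0513, 0.0751]
ee_rot: [0.501, 0.865, -0.001, -0.0]
ft_force: [-0.2, -0.6, -2.1]
opening: 0.0206
```

Going in freely. The underside is at about z = 0.018.

>>> drive_tool:
  increments:
    - [0.8, 0, 0, 0.008, 0, 0, 0]
    - [0.8, 0, 0, 0.016, 0, 0, 0]
    - [0.8, 0, 0, 0.024, 0, 0, 0]
    - [0.8, 0, 0, 0.032, 0, 0, 0]
    - [0.8, 0, 0, 0.04, 0, 0, 0]
    - [0.8, 0, 0, 0.044, 0, 0, 0]

```text
clock: 34.85
tcp_pos: [0.4817, 0.0513, 0.064]
ee_rot: [0.501, 0.865, -0.001, -0.0]
ft_force: [-0.1, -0.8, -1.2]
opening: 0.0206
```

>>> drive_tool:
  increments:
    - [0.8, 0, 0, 0.003, 0, 0, 0]
    - [0.8, 0, 0, 0.006, 0, 0, 0]

```text
clock: 35.1
tcp_pos: [0.4817, 0.0512, 0.0626]
ee_rot: [0.501, 0.865, -0.001, -0.0]
ft_force: [-2.8, -0.3, 5.4]
opening: 0.0203
```

>>> drive_tool:
  increments:
    - [0.8, 0, 0, 0.003, 0, 0, 0]
    - [0.8, 0, 0, 0.006, 0, 0, 0]

```text
clock: 35.35
tcp_pos: [0.482, 0.0513, 0.0625]
ee_rot: [0.501, 0.865, -0.002, 0.0]
ft_force: [-6.8, -2.5, 17.9]
opening: 0.0205
```

>>> drive_tool:
  increments:
    - [0.8, 0, 0, -0.003, 0, 0, 0]
    - [0, 0, 0, -0.003, 0, 0, 0]
    - [0, 0, 0, -0.003, 0, 0, 0]
    - [0, 0, 0, -0.15, 0, 0, 0]
    - [0, -0.1, 0, -0.3, 0, 0, 0]
    - [0, -0.35, 0, -0.5, 0, 0, 0]
    - [0, -0.4, 0, -0.55, 0, 0, 0]
    - [0, -0.4, 0, -0.55, 0, 0, 0]

```text
clock: 36.35
tcp_pos: [0.5339, -0.0372, 0.2015]
ee_rot: [0.503, 0.864, -0.001, 0.001]
ft_force: [0.4, 0.2, -0.4]
opening: 0.0426
```

Run:
```python
from h import *
o,im=snap('w18');st(o)
a=cv2.resize(env.camera('side')[225:325,270:385],None,fx=3.4,fy=3.4,interpolation=cv2.INTER_CUBIC)
b=cv2.resize(env.camera('scene')[205:305,282:397],None,fx=3.4,fy=3.4,interpolation=cv2.INTER_CUBIC)
cv2.imwrite('pics/s18.png',np.hstack([a,b])[:,:,::-1])
```

```text
t 36.35 tcp [ 0.5339 -0.0372  0.2015] yaw 29.6 tilt [ 0.0013 -0.0036] F [ 0.4  0.2 -0.4] Ft [0.  0.4 0.4] op 0.0426
```

View pics/w18.png

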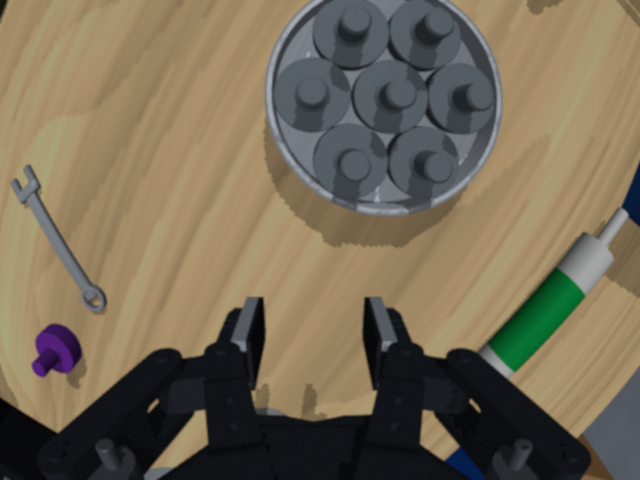

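View pics/s18.png

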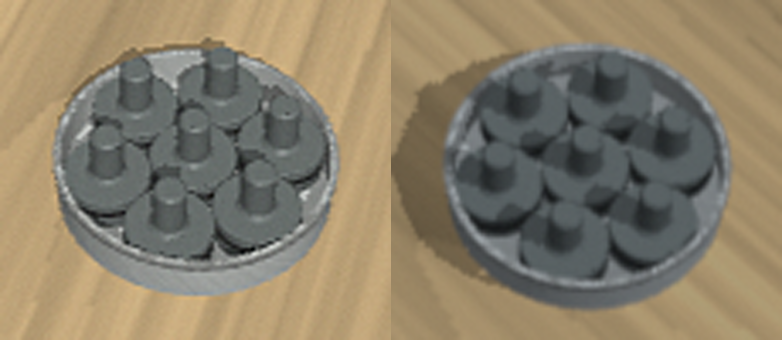

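Run:
```python
from h import *
from scipy.optimize import linear_sum_assignment
sd=np.array([(136,69),(223,57),(106,136),(193,120),(286,107),(170,187),(260,174)])/3.4+[270,225]
sc=np.array([(134,84),(220,66),(106,155),(196,138),(284,119),(175,216),(264,194)])/3.4+[282,205]
A=onplane('scene',sc,.066);B=onplane('side',sd,.066)
D=np.linalg.norm(A[:,None]-B[None],axis=2);i,j=linear_sum_assignment(D)
def ray(n,uv):
    E=np.array(P[n]['extrinsics']);X=onplane(n,uv,0)[0];return E[:3,3],(X-E[:3,3])/np.linalg.norm(X-E[:3,3])
for k,l in zip(i,j):
    a,u=ray('scene',sc[k]);b,v=ray('side',sd[l])
    s=np.linalg.lstsq(np.c_[u,-v],b-a,rcond=None)[0];p=a+u*s[0];q=b+v*s[1];m=(p+q)/2
    print(m.round(4),'gap',np.linalg.norm(p-q).round(4),'rel T',(np.hypot(*(m[:2]-[.5342,.0817]))).round(4),np.degrees(np.arctan2(m[1]-.0817,m[0]-.5342)).round(0))
import pickle
o=pickle.load(open('o_w18.pkl','rb'));im=cv2.imread('pics/w18.png')
cv2.imwrite('pics/w18c.png',cv2.resize(im[0:220,255:515],None,fx=2.7,fy=2.7,interpolation=cv2.INTER_CUBIC))
```

```text
[0.5343 0.023  0.0637] gap 0.0043 rel T 0.0587 -90.0
[0.4813 0.0519 0.062 ] gap 0.003 rel T 0.0607 -151.0
[0.5871 0.0521 0.0639] gap 0.0027 rel T 0.0606 -29.0
[0.5359 0.0844 0.0652] gap 0.0011 rel T 0.0031 58.0
[0.4818 0.1129 0.0631] gap 0.0006 rel T 0.061 149.0
[0.5863 0.1162 0.0642] gap 0.0031 rel T 0.0625 34.0
[0.5332 0.1443 0.0651] gap 0.0028 rel T 0.0626 91.0
```

View pics/w18c.png

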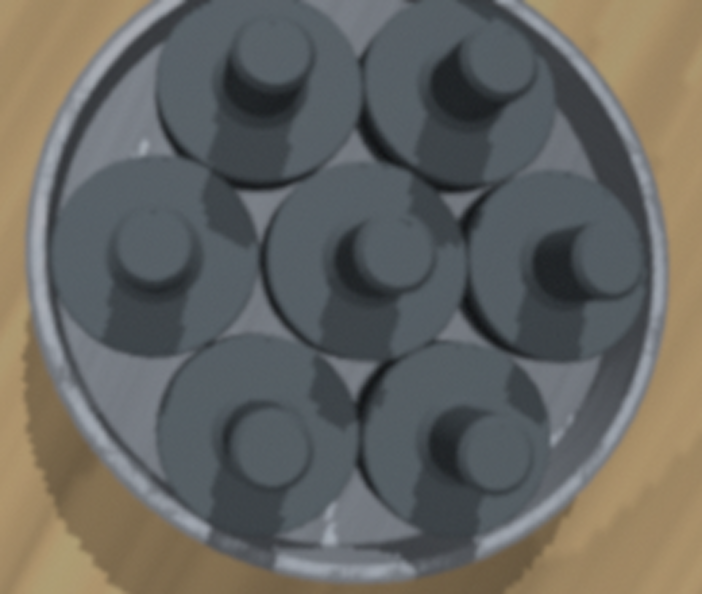

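All seven look flat and evenly seated. The new plug's triangulated height is not above the others, and the arm is clear and at rest. Handing in.

Run:
```python
from h import *
st(env.get_obs());print(env.sign_off())
```

```text
t 36.5 tcp [ 0.531  -0.0336  0.1991] yaw 30.0 tilt [-0.0039 -0.0029] F [ 0.7  1.3 -0.2] Ft [0.8 1.2 0.1] op 0.0425
the job is handed in; nothing more can be done
None
```

All seven plugs stand in the tin, one in the middle and six round it. I let go and handed the job in at 36.5 s; it reports no verdict.

I slid four of the plugs out until each lightly touched the wall, which also fixed the tin's centre. The fifth went to the middle, and I lowered the two loose grey plugs into the remaining gap. The highest wrist force I read was about 19 N, when the last plug met the floor. I did not reach for the larger plug or the other things on the worktop, but I did not re-measure them at the end.

**Last checks:**
- **Position:** from the scene and side cameras, the six outer plugs lie 59 to 63 mm from the tin's axis and the middle one about 3 mm off it.
- **Upright:** the close wrist picture shows all seven flat and evenly spaced. I did not measure the angles.
- **Robot:** the arm was about 0.2 m above the worktop, clear of everything.

**Checks that disagreed:**
- **Height from cameras:** the grip tops came out at 62 to 65 mm instead of 66, with up to 4 mm between the two cameras' rays. This shows that no plug stands higher than the rest, but it is not an exact height.
- **Height by touch:** the two added plugs met the floor about 1 and 2 mm higher than I expected from how I held them. I put this down to slight slip in the grip. The last one measured lowest of the seven after release.

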